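# Coating check on three edges, then stack square

## Robot

A 7-joint arm with a two-finger parallel gripper is mounted at the origin on a cart in front of the work surface, level with it; the furniture and walls round the work are solid. World frame = base frame: x ahead of the robot, y to its left, z up, the work surface at z = 0. Lengths are in m, angles in rad, forces in N, time in s.
With the tool pointing down it reaches from about 0.425 to 0.95 m from the base axis. Payload 4.7 kg.
Tool frame: the origin (TCP) lies on the centre line of the jaws, within the pads' length; the fingertips stand robot.nose_length ahead of it and the grasp point (between the pads) lies 8 mm behind it (robot.nose_length is the distance from the TCP to the fingertips, in m); z points along the fingers, x is the direction in which the jaws open and shut, and the axes are right-handed (so a half turn about z gives the same grasp; the last joint's range is limited). The gripper opens to 85 mm and grips with 20 to 120 N. Pads are 22 mm wide; open, the fingers measure 114 mm over their backs; the gripper's body (76 mm by 85 mm) begins 54 mm behind the grasp point. The pads swing forward as they close: fully open they stand 13 mm farther back than shut.
Start: joints at [-1.187, 0.469, -0.049, 1.532, 0.024, 1.141, -0.082], TCP at [0.271, 0.618, 0.242] pointing down, gripper open.
Joint ranges: [-2.59, 2.59], [-0.33, 1.99], [-1.39, 1.29], [0.1, 2.45], [-1.04, 4.18], [0.21, 1.99], [-2.66, 2.66]. Speed limits (rad/s): [2.57, 2.57, 3.14, 3.14, 3.14, 3.14, 3.14].

## Interface

Orientations are given as [roll, pitch, yaw] about the fixed x, y, z axes, in that order (R = Rz(yaw) Ry(pitch) Rx(roll)).
In Python, from plant import robot gives the robot as it stands. Calls block until the motion is done:
- robot.goto(position, orientation): joint-space move of the TCP to a pose.
- robot.move_straight(position, vel=0.15, attitude=None, contact_N=None): straight line of the TCP; attitude=None keeps the orientation; vel is the mean speed in m/s. With contact_N (N) it stops when the force on the tool has changed by that much, and returns True; else False.
- robot.move_joints(angles): joint-space move.
- robot.grip(opening, strength=None): opening from 0.0 (shut) to 1.0 (fully open); strength is the grip in N (None keeps the last); returns when the fingers have stopped.
- robot.sleep(seconds).
- robot.inverse_kinematics(position, orientation): joint angles nearest the present ones, or None.
- robot.sense(): the state.
- robot.grab_frame(name): name is "side" or "top" or "wrist"; returns a dict with "image" (400x640x3 uint8, red, green, blue), "range_z" (400x640 float32, m along the optical axis (not along the pixel's ray), 0 where there is no reading), "fx", "fy", "cx", "cy" (pixels), "R" (3x3) and "t" (3): a world point X has camera coordinates R X + t. Camera axes: x right, y down, z forward; pixel columns grow to the right and rows downward; lengths in m; the calibration is good to about 2 mm. A picture is of the moment at which its call begins.
A pose or a line that the arm cannot do raises robot.IKError and nothing moves.
- robot.close_job(): hands the job in, once; it reports no verdict.
The state is a dict: "t": time; "joint_pos": joint angles; "joint_velocities": joint speeds; "effort": joint torques, N m; "tcp_pos": TCP position; "tcp_rot": TCP orientation; "wrist_force": force on the tool from outside, world axes, zero at the start; "torque": the same for the moment, N m; "opening": opening from 0.0 (shut) to 1.0 (fully open).
Only numpy, scipy, OpenCV 4.12 (cv2) and the standard library are available. Lean on these libraries where they do the work, as an engineer would, in place of code of your own. Each camera call takes 0.05 s, during which the arm holds its last target.

## Task

Pick up the loose blue plate from the black rubber-topped board and check its coating on the spring-loaded probe of the stand: first the end with one hole, then either long edge, then the end with the pair of small holes, each time turning the plate so that this face meets the probe square on, pushing the tip in about 6 mm but never to its stop, holding still for about a second and backing off. Then lay the plate, same face up, flat on the two plates in the tray and snug against both fences. Keep the stack below square and leave everything else where it is.

Things in the scene. Friction and masses are not known exactly. Their poses are not given: they have to be found in the camera images.
- plate: loose blue coated plate to check, 130 x 56 x 22 mm, 0.3 to 0.5 kg, flat on a board with a black rubber top 12 mm above the bench. Origin: centre of its underside; x along the 130 mm, y across the 56 mm, z up. Holes seen from above: a 16 mm one on the centre line near the +x end, a 26 mm bore near the middle, two 9 mm ones side by side near the -x end. Grip it across its width at the middle.
- hole_end (a point): centre of the plate's 56 x 22 mm end face by the single 16 mm hole (its +x end, 65 mm from the middle, 11 mm above the underside); axes as the plate's
- plain_end (a point): centre of the plate's other end face, by the two 9 mm holes (its -x end, 65 mm from the middle); axes as the plate's
- stand: fixed probe stand: grey base 84 x 62 x 46 mm, column, clamp with a black barrel sloping 30 degrees down to the front. Origin on the bench under the base; front is -x, y level, z up. The tip at rest is at (-85, 0, 175) mm. A 12 mm thick sleeve stands 28 mm clear of the 22 mm thick barrel; the 40 mm clamp begins 85 mm behind the tip.
- probe_tip (a point): middle of the probe's flat 9 mm brass contact face; moves with the tip. Its x axis is the direction the tip is pushed in: towards the stand and 30 degrees upward; y is level, z square to both (30 degrees off vertical). A plate face is square on when its normal lies along this x.
- probe (a joint): how far the spring-loaded tip is pushed in, m: 0 at rest, end stop at 0.012; about 1.8 N at first touch, rising 0.35 N per mm
- tray: fixed tray: 8 mm board, two aluminium fences to 72 mm above the bench. Origin on the bench under the middle of a plate that is home in the corner. Long fence: inner face at x = +28 mm, two pieces at |y| = 30 to 65 mm, open between for a finger. Short fence: inner face at y = +65 mm, 44 mm wide. Plates lie along y, either way round; home on the stack, the underside centre is at (0, 0, 52) mm.
- stacked_1: lower plate already in the tray, same kind as the loose one, loose; its underside 8 mm above the bench
- stacked_2: upper plate already in the tray, on stacked_1, same kind, loose; its top is 52 mm above the bench
- grease_pot: bystander: round white pot with blue lid, 61 mm across, 61 mm tall; origin at the centre of its underside
- cartridge: bystander: upright white filter cartridge, 63 mm across, 127 mm tall; origin at the centre of its underside
- tape_roll: bystander: small white tape roll lying flat, 52 mm across, 16 mm tall; origin at the centre of its underside

How it is judged:
By the outcome, as a careful person would: the job done as asked, in the order asked, and still so for the second after the job is handed in, with the robot touching nothing.
It also fails if it takes over 72 s, if anything falls off the work surface, if the arm or the gripper's body presses on something with over 40 N, if the wrist force passes 120 N, or if a joint passes its speed limit or range.

## Working session

There is one attempt and no reset: what is moved stays moved. The work goes in short steps, each a Python script; the robot and the scene stay as the last script left them, time stands still between calls to the robot, and variables do not carry over. Pictures are saved under pics/ and viewed, and the job is handed in when it is done.

```bash
mkdir -p pics; ls; python3 - <<'E'
from plant import robot
import cv2,numpy as np,pickle
print(robot.nose_length); s=robot.sense(); print(s)
for n in ["side","top","wrist"]:
    f=robot.grab_frame(n); cv2.imwrite(f"pics/{n}0.png",f["image"][:,:,::-1]); pickle.dump(f,open(f"{n}0.pkl","wb"))
    print(n,f["fx"],f["cx"],f["cy"],f["R"].tolist(),f["t"])
E
```

```text
pics
0.011
{'t': 0.0, 'joint_pos': array([-1.18687258,  0.46943784, -0.04859135,  1.53369526,  0.02407306,
        1.14095537, -0.08234079]), 'joint_velocities': array([-0.00157108, -0.00035563,  0.0011156 ,  0.00065543,  0.00143293,
        0.00067748,  0.00192523]), 'effort': array([-1.63670861e-04, -5.10306931e+01, -4.70039912e-02, -2.37719768e+01,
        1.06546711e-02,  7.21918346e-03,  2.04776910e-06]), 'tcp_pos': array([0.27057078, 0.61779557, 0.24126322]), 'tcp_rot': array([3.14154683e+00, 1.91094470e-03, 1.15794895e+00]), 'wrist_force': array([ 0.91870307, -0.32917558, -0.4792388 ]), 'torque': array([ 0.07379713, -0.01171384, -0.00096784]), 'opening': 0.9979533183412315}
side 377.96661651907283 322.90943120966926 192.81357278414296 [[0.95795780047154, -0.28576142131793286, -0.02563713326570491], [-0.14230780906336435, -0.39565935411225156, -0.9073048897603609], [0.24912916327743262, 0.8728081608176168, -0.4196910463839507]] [-0.53010411  0.23256651  0.97469852]
top 507.4886088485477 320.0911024632775 191.03562709447854 [[0.025933281116435572, -0.9975551656404357, 0.06489342366233238], [-0.9847908810672157, -0.03664959741961931, -0.16983441222507714], [0.17179751307103816, -0.059502088308418834, -0.9833336747968835]] [0.0449506  0.60986188 1.63707996]
wrist 355.9657660290344 325.4014982326331 198.6825036042626 [[0.4019928327558806, 0.9156409922150474, -0.001826414067782997], [0.8679869475917541, -0.3804346924228847, 0.3191678298504657], [0.2915483171332898, -0.12988848361786914, -0.947696449608311]] [-0.67254098 -0.04214744  0.38171824]
```

View pics/top0.png

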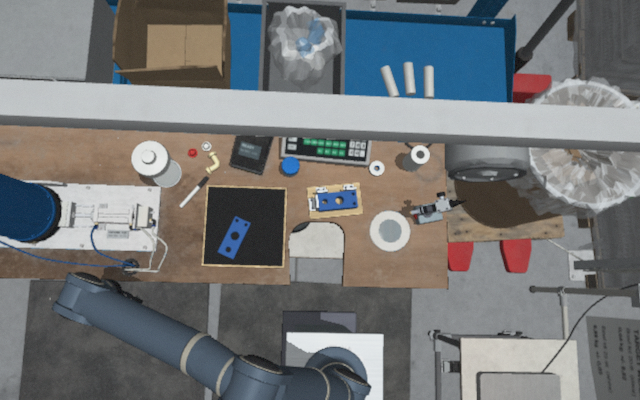

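View pics/side0.png

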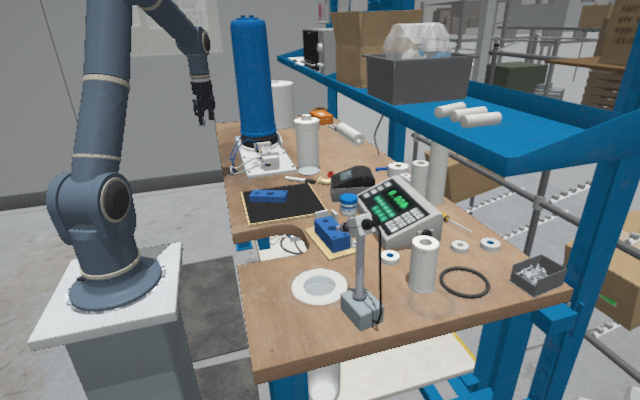

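View pics/wrist0.png

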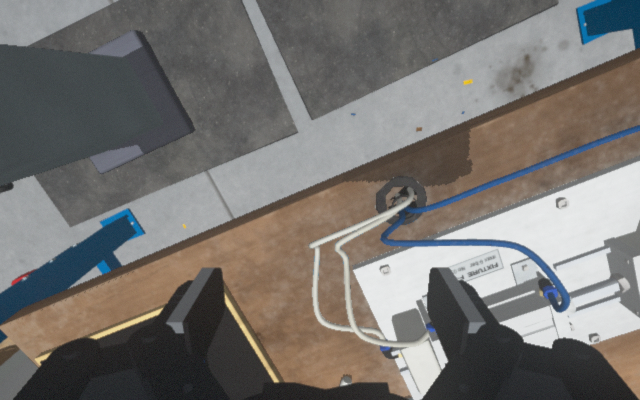

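```bash
cat > h.py <<'E'
import numpy as np,cv2,pickle
def cloud(f):
    z=f["range_z"].astype(float); v,u=np.mgrid[:z.shape[0],:z.shape[1]]
    c=np.stack([(u-f["cx"])/f["fx"]*z,(v-f["cy"])/f["fy"]*z,z],-1)
    P=(c-f["t"])@f["R"]; P[z<=0]=np.nan
    return P
def proj(f,X):
    c=np.asarray(X)@f["R"].T+f["t"]; return np.stack([f["fx"]*c[...,0]/c[...,2]+f["cx"],f["fy"]*c[...,1]/c[...,2]+f["cy"]],-1)
def crop(f,u0,u1,v0,v1,k,name):
    cv2.imwrite(name,cv2.resize(f["image"][v0:v1,u0:u1,::-1],None,fx=k,fy=k,interpolation=cv2.INTER_CUBIC))
E
python3 - <<'E'
from h import *
t=pickle.load(open("top0.pkl","rb"));s=pickle.load(open("side0.pkl","rb"))
crop(t,195,355,120,280,5,"pics/a1.png") if 0 else crop(t,195,355,170,280,5,"pics/a1.png")
crop(t,360,480,130,250,5,"pics/a2.png")
crop(s,300,460,180,335,3.8,"pics/a3.png")
for n,f in(("t",t),("s",s)):
    P=cloud(f); print(n,np.isfinite(P[...,0]).mean())
P=cloud(t)
for (u,v) in [(235,240),(215,200),(338,199),(312,205),(430,213),(443,200),(420,155),(150,160),(167,173),(289,166),(377,168),(390,230),(405,160),(300,110),(330,225),(485,165)]: print((u,v),P[v,u].round(3))
E
```

```text
t 0.99576953125
s 0.9334375
(235, 240) [0.439 0.338 0.028]
(215, 200) [0.571 0.413 0.014]
(338, 199) [ 0.591 -0.001  0.006]
(312, 205) [0.567 0.088 0.004]
(430, 213) [ 0.54  -0.292  0.102]
(443, 200) [ 0.56  -0.289  0.252]
(420, 155) [ 0.737 -0.266  0.083]
(150, 160) [0.646 0.571 0.253]
(167, 173) [0.628 0.542 0.16 ]
(289, 166) [0.686 0.17  0.063]
(377, 168) [ 0.706 -0.135 -0.002]
(390, 230) [ 0.49  -0.18   0.006]
(405, 160) [ 0.728 -0.224  0.041]
(300, 110) [0.499 0.157 1.182]
(330, 225) [ 0.544 -0.009 -0.402]
(485, 165) [ 0.472 -0.089  1.077]
```

View pics/a1.png

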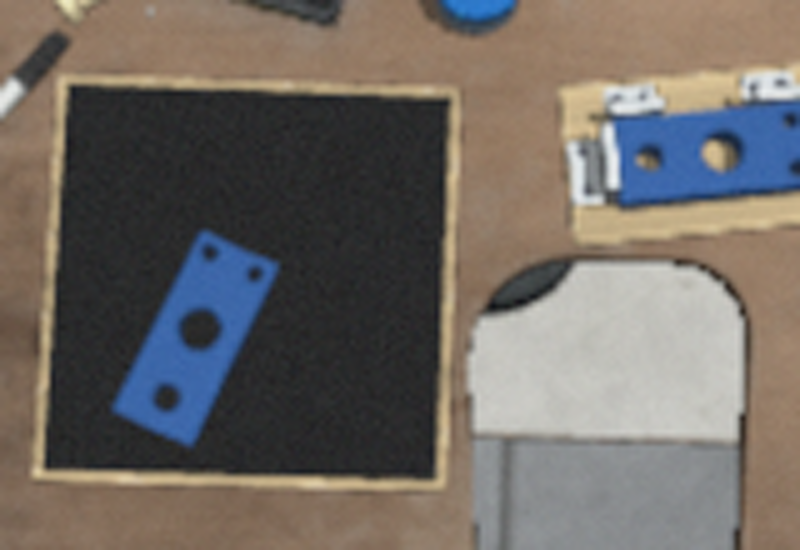

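View pics/a2.png

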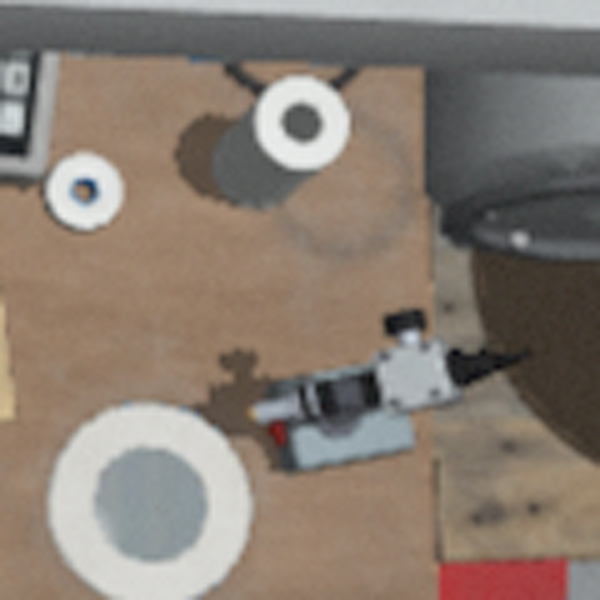

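View pics/a3.png

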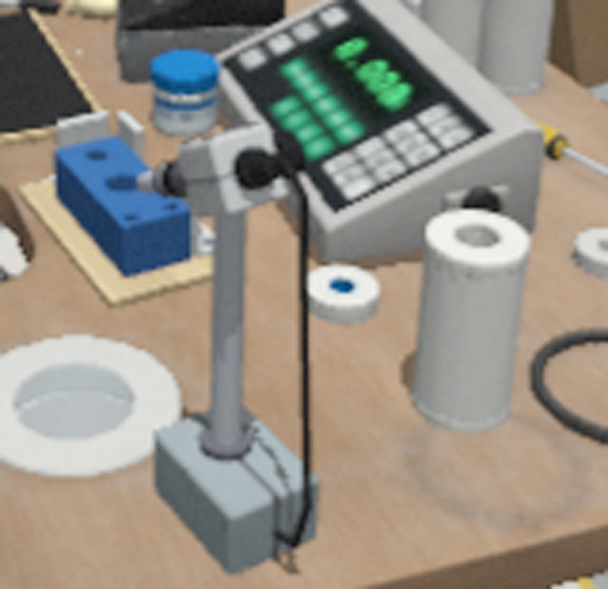

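```bash
cat >> h.py <<'E'
from scipy.spatial.transform import Rotation as Ro
def blue(f):
    h=cv2.cvtColor(f["image"],cv2.COLOR_RGB2HSV); return (cv2.inRange(h,(100,110,60),(125,255,255))>0)
def onplane(f,uv,z):
    uv=np.atleast_2d(uv).astype(float); d=np.c_[(uv[:,0]-f["cx"])/f["fx"],(uv[:,1]-f["cy"])/f["fy"],np.ones(len(uv))]@f["R"]
    C=-f["R"].T@f["t"]; return C+d*((z-C[2])/d[:,2])[:,None]
def rect(f,roi,z):
    u0,u1,v0,v1=roi; m=np.zeros(f["image"].shape[:2],np.uint8); m[v0:v1,u0:u1]=(blue(f)[v0:v1,u0:u1]*255)
    cs,_=cv2.findContours(m,cv2.RETR_EXTERNAL,cv2.CHAIN_APPROX_NONE); c=max(cs,key=cv2.contourArea)[:,0]
    X=onplane(f,c,z)[:,:2]; r=cv2.minAreaRect((X*1000).astype(np.float32)); return r,cv2.boxPoints(r)
E
python3 - <<'E'
from h import *
t=pickle.load(open("top0.pkl","rb"));s=pickle.load(open("side0.pkl","rb"));w=pickle.load(open("wrist0.pkl","rb"))
print(rect(t,(205,270,205,270),.034)); print(rect(t,(310,365,185,215),.074))
print("s",rect(s,(240,300,185,210),.034))
Rt=Ro.from_euler('xyz',[3.14154683e+00, 1.91094470e-03, 1.15794895e+00]).as_matrix()
C=-w["R"].T@w["t"]; print("cam in tool",Rt.T@(C-[0.27057078, 0.61779557, 0.24126322]),(Rt.T@w["R"].T).round(4).tolist())
P=cloud(t);
for n,(u0,u1,v0,v1) in dict(plate=(205,270,205,270),tray=(305,365,182,218)).items():
    z=P[v0:v1,u0:u1,2][blue(t)[v0:v1,u0:u1]]; print(n,np.percentile(z,[5,50,95]))
# stand points
q=P[185:228,400:470].reshape(-1,3); 
for zl,zh in((.03,.06),(.06,.13),(.13,.17),(.17,.2),(.2,.23),(.23,.3)):
    k=q[(q[:,2]>zl)&(q[:,2]<zh)]; print(zl,len(k),k.mean(0) if len(k) else '', k.min(0) if len(k) else '',k.max(0) if len(k) else '')
E
```

```text
(((447.82635498046875, 342.0017395019531), (60.38517379760742, 134.0818634033203), 66.68490600585938), array([[374.30997, 340.8086 ],
       [497.44302, 287.74066],
       [521.3428 , 343.1949 ],
       [398.2097 , 396.26282]], dtype=float32))
(((576.1723022460938, 8.566024780273438), (58.579261779785156, 126.01893615722656), 7.531763076782227), array([[538.87634 ,  67.1927  ],
       [555.3944  , -57.73898 ],
       [613.46826 , -50.060654],
       [596.9502  ,  74.87103 ]], dtype=float32))
s (((443.59130859375, 323.3733825683594), (100.15660858154297, 141.3241729736328), 70.15487670898438), array([[360.12506, 300.25732],
       [493.05652, 252.28076],
       [527.05756, 346.48944],
       [394.1261 , 394.466  ]], dtype=float32))
cam in tool [-0.00140732 -0.08128057 -0.13271484] [[1.0, -0.0008, -0.0002], [0.0008, 0.9477, 0.3191], [-0.0001, -0.3191, 0.9477]]
plate [nan nan nan]
tray [nan nan nan]
0.03 267 [ 0.537507   -0.30014511  0.04564419] [ 0.50996335 -0.3494495   0.03058741] [ 0.5840274  -0.25661871  0.05909125]
0.06 17 [ 0.5425594  -0.30140324  0.0931342 ] [ 0.53840122 -0.36549669  0.06211344] [ 0.56076649 -0.28959697  0.12592468]
0.13 10 [ 0.55199295 -0.33554847  0.14607742] [ 0.53809907 -0.36485436  0.13004906] [ 0.56161241 -0.29249605  0.16106133]
0.17 58 [ 0.53284281 -0.23483788  0.18961874] [ 0.52377424 -0.36061564  0.17165049] [ 0.56335582 -0.20587699  0.19977103]
0.2 129 [ 0.54094208 -0.26479287  0.21512907] [ 0.52559916 -0.36008163  0.20050545] [ 0.57790049 -0.23153014  0.22976165]
0.23 292 [ 0.55126609 -0.29797334  0.24531885] [ 0.52484526 -0.36062382  0.23001249] [ 0.58681777 -0.26865089  0.25875206]
```

```bash
cat >> h.py <<'E'
def plate_frame(xp,zp): # columns
    xp=np.array(xp,float);zp=np.array(zp,float);xp/=np.linalg.norm(xp);zp/=np.linalg.norm(zp);return np.stack([xp,np.cross(zp,xp),zp],1)
def tcp_from_plate(o,Rp,s,h):
    R=np.stack([s*Rp[:,1],s*Rp[:,0],-Rp[:,2]],1)
    return np.asarray(o)+Rp[:,2]*h, Ro.from_matrix(R).as_euler('xyz')
def touch(tip,d,what,push,e=0.04):
    """plate origin+R with named face 'push' m beyond rest tip. d: horizontal unit dir to stand"""
    d=np.array([d[0],d[1],0.])/np.hypot(*d[:2]); c,s_=np.cos(np.pi/6),.5
    n=c*d+[0,0,s_]; z=-s_*d+np.array([0,0,c]); w=np.cross(z,n)
    if what=='hole': Rp=plate_frame(n,z); loc=np.array([.065,0,.011])
    elif what=='plain': Rp=plate_frame(-n,z); loc=np.array([-.065,0,.011])
    elif what=='edge+': Rp=plate_frame(np.cross(n,z),z); loc=np.array([e,.028,.011])
    elif what=='edge-': Rp=plate_frame(np.cross(z,n),z); loc=np.array([e,-.028,.011])
    return np.asarray(tip)+push*n-Rp@loc,Rp,n
E
python3 - <<'E'
from h import *
from plant import robot
t=pickle.load(open("top0.pkl","rb")); print(rect(t,(310,365,185,215),.052))
tip=[.525,-.206,.175];d=[.2,-.98]
q0=robot.sense()["joint_pos"]
for s in (1,-1):
    y=np.radians(156.7)
    o,Rp=np.array([.448,.342,.012]),Ro.from_euler('z',y).as_matrix()
    print(s,"pick",np.round(robot.inverse_kinematics(*tcp_from_plate(o,Rp,s,.014)),2))
    for w in("hole","edge+","edge-","plain"):
      for e in((.04,-.04) if 'edge' in w else (0,)):
        o,Rp,n=touch(tip,d,w,0,e); p,r=tcp_from_plate(o,Rp,s,.014); q=robot.inverse_kinematics(p,r)
        print(s,w,e,p.round(3),None if q is None else np.round(q,2))
    for a in(97.5,-82.5):
        p,r=tcp_from_plate([.576,.008,.052],Ro.from_euler('z',np.radians(a)).as_matrix(),s,.014);q=robot.inverse_kinematics(p,r); print(s,"tray",a,None if q is None else np.round(q,2))
E
```

```text
(((579.6408081054688, 6.46832275390625), (59.36677551269531, 127.71309661865234), 7.531765460968018), array([[541.84344 ,  65.88316 ],
       [558.58356 , -60.728065],
       [617.4382  , -52.946518],
       [600.69806 ,  73.66471 ]], dtype=float32))
1 pick [-1.15  0.64  0.57  2.   -0.55  0.66 -2.2 ]
1 hole 0 [ 0.513 -0.149  0.145] [-0.57  0.39  0.61  2.14  0.51  0.64 -0.21]
1 edge+ 0.04 [ 0.559 -0.173  0.164] [-0.59  0.45  0.73  2.03  0.35  0.65 -1.57]
1 edge+ -0.04 [ 0.481 -0.189  0.164] [-0.63  0.33  0.76  2.19  0.49  0.6  -1.67]
1 edge- 0.04 [ 0.481 -0.189  0.164] [-0.33  0.28  0.39  2.18  0.67  0.68  1.29]
1 edge- -0.04 [ 0.559 -0.173  0.164] [-0.29  0.39  0.33  2.01  0.6   0.74  1.34]
1 plain 0 [ 0.513 -0.149  0.145] [ 0.81  0.64 -1.18  2.07  1.2   1.28  2.36]
1 tray 97.5 [-0.83  0.82  1.11  1.97 -0.92  0.97 -2.27]
1 tray -82.5 [-0.39  0.55  0.4   1.94 -0.32  0.71  0.33]
-1 pick [-0.73  0.57 -0.    1.97  0.    0.6   0.44]
-1 hole 0 [ 0.513 -0.149  0.145] [ 0.81  0.64 -1.18  2.07  1.2   1.28  2.36]
-1 edge+ 0.04 [ 0.559 -0.173  0.164] [-0.29  0.39  0.33  2.01  0.6   0.74  1.34]
-1 edge+ -0.04 [ 0.481 -0.189  0.164] [-0.33  0.28  0.39  2.18  0.67  0.68  1.29]
-1 edge- 0.04 [ 0.481 -0.189  0.164] [-0.63  0.33  0.76  2.19  0.49  0.6  -1.67]
-1 edge- -0.04 [ 0.559 -0.173  0.164] [-0.59  0.45  0.73  2.03  0.35  0.65 -1.57]
-1 plain 0 [ 0.513 -0.149  0.145] [-0.57  0.39  0.61  2.14  0.51  0.64 -0.21]
-1 tray 97.5 [-0.39  0.55  0.4   1.94 -0.32  0.71  0.33]
-1 tray -82.5 [-0.83  0.82  1.11  1.97 -0.92  0.97 -2.27]
```

```bash
python3 - <<'E'
from h import *
from plant import robot
d=np.array([.2,-.98,0]);d/=np.linalg.norm(d)
R=np.stack([np.cross(d,[0,0,-1]),d,[0,0,-1]],1)
robot.goto((np.array([.53,-.206,0])-.16*d+[0,0,.36]),Ro.from_matrix(R).as_euler('xyz'))
f=robot.grab_frame("wrist"); pickle.dump(f,open("w1.pkl","wb")); cv2.imwrite("pics/w1.png",f["image"][:,:,::-1])
s=robot.sense(); print(s["t"],s["tcp_pos"],s["wrist_force"],s["joint_pos"].round(2))
F=[robot.sense()["wrist_force"] for _ in range(5)]; print(np.round(F,2))
E
```

```text
2.7333 [ 0.49825923 -0.04811805  0.35976667] [ 0.21573309  0.8085828  -0.03160417] [-0.56  0.09  0.62  1.8  -0.05  1.28  0.28]
[[ 0.22  0.81 -0.03]
 [ 0.22  0.81 -0.03]
 [ 0.22  0.81 -0.03]
 [ 0.22  0.81 -0.03]
 [ 0.22  0.81 -0.03]]
```

View pics/w1.png

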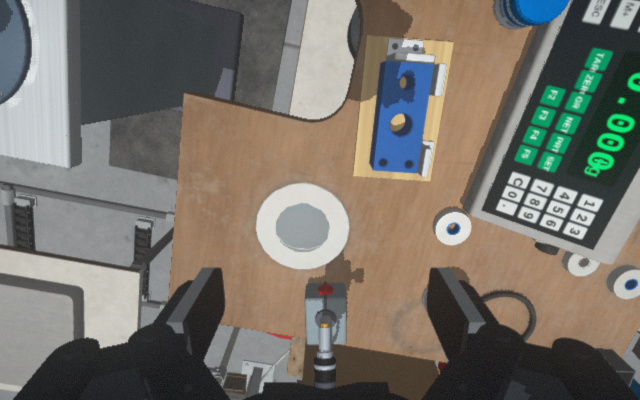

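```bash
python3 - <<'E'
from h import *
f=pickle.load(open("w1.pkl","rb"))
crop(f,270,390,260,385,5,"pics/b1.png"); crop(f,345,465,30,185,3.8,"pics/b2.png")
print(rect(f,(360,445,45,185),.052))
P=cloud(f)
for (u,v) in [(325,322),(325,326),(325,335),(325,350),(325,365),(325,290)]: print((u,v),P[v,u].round(4))
# base top
q=P[275:345,300:352].reshape(-1,3); k=q[np.abs(q[:,2]-.046)<.006]; print(len(k),k.min(0),k.max(0)); 
r=cv2.minAreaRect((k[:,:2]*1000).astype(np.float32)); print(r,cv2.boxPoints(r))
# tray board
q=P[20:200,340:470].reshape(-1,3);
for a,b in((.003,.015),(.045,.058),(.066,.078)):
    k=q[(q[:,2]>a)&(q[:,2]<b)]; r=cv2.minAreaRect((k[:,:2]*1000).astype(np.float32)); print(a,len(k),np.median(k[:,2]),r)
E
```

```text
(((580.8474731445312, 3.8171310424804688), (58.3917121887207, 129.63009643554688), 7.610249042510986), array([[543.3251  ,  64.19476 ],
       [560.49243 , -64.29353 ],
       [618.3699  , -56.5605  ],
       [601.2025  ,  71.927795]], dtype=float32))
(325, 322) [ 0.5308 -0.2099  0.1747]
(325, 326) [ 0.5309 -0.2101  0.181 ]
(325, 335) [ 0.5323 -0.2168  0.1866]
(325, 350) [ 0.5346 -0.2281  0.1952]
(325, 365) [ 0.5366 -0.2377  0.2052]
(325, 290) [ 0.5407 -0.2588  0.0373]
1500 [ 0.51355272 -0.35173793  0.04013527] [ 0.58978623 -0.25960182  0.05196415]
((551.1572875976562, -306.05450439453125), (61.78742218017578, 84.38948059082031), 12.672311782836914) [[ 511.75964 -271.66492]
 [ 530.2726  -353.99872]
 [ 590.55493 -340.4441 ]
 [ 572.042   -258.1103 ]]
0.003 5408 0.009048403868246766 ((598.5245361328125, 7.35382080078125), (183.16481018066406, 230.06805419921875), 13.151135444641113)
0.045 4720 0.05289929149966203 ((584.466552734375, 8.284255981445312), (63.408851623535156, 138.6337432861328), 7.642096996307373)
0.066 828 0.07271379507550174 ((607.1583251953125, 19.88055419921875), (51.94697952270508, 147.92979431152344), 28.662147521972656)
```

View pics/b1.png

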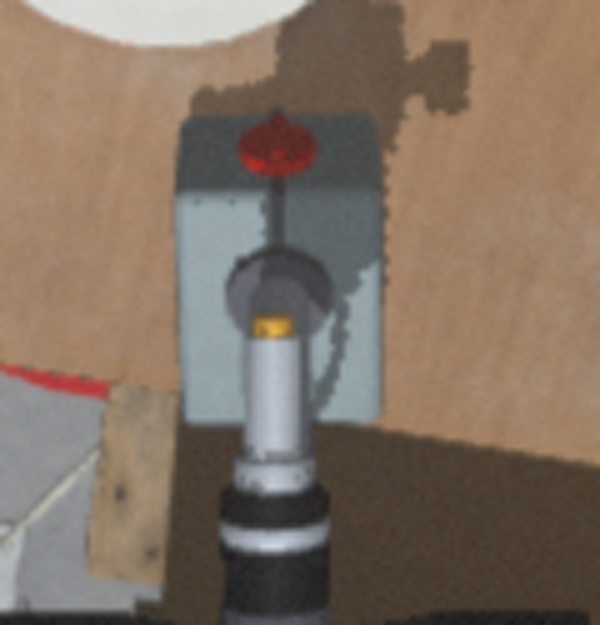

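View pics/b2.png

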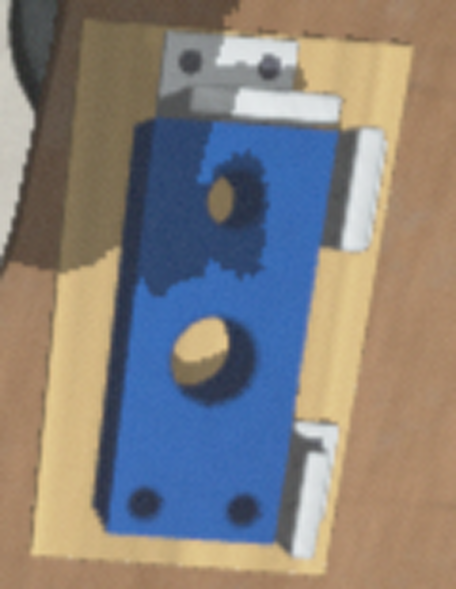

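```bash
python3 - <<'E'
from h import *
f=pickle.load(open("w1.pkl","rb"))
for z in(.175,): print("tip",onplane(f,[[324.6,323.4],[324.6,324.5]],z))
print("col",onplane(f,[[325.6,318]],.046))
print("base front/back mids",onplane(f,[[270+280/5,260+193/5],[270+282/5,260+422/5]],.046))
# stand axis by barrel
P=cloud(f)
rows=[]
for v in range(330,368):
    r=P[v,300:352]; k=(r[:,2]>.165); 
    uu=np.arange(300,352)[k]; rows.append((v,uu.mean(),np.nanmax(r[k,2]),len(uu)))
print(rows[::6])
c=np.array([[155,122],[337,130],[278,543],[108,533]])/3.8+[345,30]
X=onplane(f,c,.052)[:,:2]; print("tray corners",X.round(4).tolist()); 
e=X[2]-X[1]; print("edge ang",np.degrees(np.arctan2(-e[0],-e[1])),np.linalg.norm(e), np.linalg.norm(X[0]-X[1]))
e=X[3]-X[0]; print("edge ang",np.degrees(np.arctan2(-e[0],-e[1])),np.linalg.norm(e))
# refine lines by gradient on the long fence side
E
```

```text
tip [[ 0.53073589 -0.21153536  0.175     ]
 [ 0.53101772 -0.21291181  0.175     ]]
col [[ 0.55011773 -0.3002883   0.046     ]]
base front/back mids [[ 0.54389789 -0.2671485   0.046     ]
 [ 0.56102765 -0.34723553  0.046     ]]
[(330, np.float64(324.5), np.float64(0.18499708843810847), 12), (336, np.float64(324.5), np.float64(0.1885950648375814), 12), (342, np.float64(324.5), np.float64(0.19084871101524284), 12), (348, np.float64(324.5), np.float64(0.19465524435014495), 12), (354, np.float64(324.5), np.float64(0.19884754699805626), 16), (360, np.float64(324.5), np.float64(0.20294459207650986), 22), (366, np.float64(324.5), np.float64(0.20628267658080812), 22)]
tray corners [[0.5465, 0.0628], [0.6014, 0.0717], [0.6204, -0.0567], [0.5637, -0.0648]]
edge ang -8.432995807925602 0.1298303296815717 0.055627997144710145
edge ang -7.708396798915485 0.12876606669344484
```

```bash
python3 - <<'E'
from h import *
from plant import robot
y=np.radians(156.7); o=np.array([.448,.342,.012]);Rp=Ro.from_euler('z',y).as_matrix()
p,r=tcp_from_plate(o,Rp,-1,.15)
robot.goto(p,r)
f=robot.grab_frame("wrist"); pickle.dump(f,open("w2.pkl","wb")); cv2.imwrite("pics/w2.png",f["image"][:,:,::-1])
s=robot.sense(); print(s["t"],s["tcp_pos"],s["joint_pos"].round(2))
try: print(rect(f,(0,640,0,400),.034))
except Exception as e: print(e)
E
```

```text
4.4083 [0.44949625 0.34066837 0.16298017] [-0.95  0.38  0.29  1.9  -0.14  0.88  0.57]
(((449.261474609375, 340.034423828125), (57.547489166259766, 132.2718505859375), 66.92428588867188), array([[377.13943, 339.4847 ],
       [498.8279 , 287.64114],
       [521.38354, 340.58414],
       [399.69504, 392.4277 ]], dtype=float32))
```

View pics/w2.png

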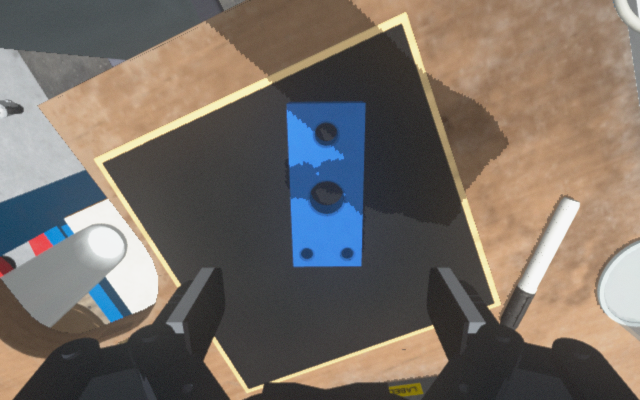

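```bash
python3 - <<'E'
from h import *
from plant import robot
y=np.radians(156.9); o=np.array([.4496,.3399,.012]);Rp=Ro.from_euler('z',y).as_matrix()
robot.grip(.76,60)
p,r=tcp_from_plate(o,Rp,-1,.04)
robot.move_straight(p,vel=.12,attitude=r)
p,r=tcp_from_plate(o,Rp,-1,.0)
c=robot.move_straight(p,vel=.025,contact_N=4)
s=robot.sense(); print(c,s["t"],s["tcp_pos"],s["tcp_rot"],s["wrist_force"],s["opening"])
E
```

```text
True 7.0833 [0.44954927 0.33988521 0.01679979] [-3.14117919e+00  4.01262046e-04  1.16758667e+00] [-1.83936827  0.40402217  5.68958964] 0.7577338901064561
```

```bash
python3 - <<'E'
from h import *
from plant import robot
y=np.radians(156.9); o=np.array([.4496,.3399,.012]);Rp=Ro.from_euler('z',y).as_matrix()
p,r=tcp_from_plate(o,Rp,-1,.0093)
robot.move_straight(p,vel=.05)
robot.grip(.0,80)
s=robot.sense(); print(s["t"],s["tcp_pos"],s["wrist_force"],s["opening"])
p,r=tcp_from_plate(o,Rp,-1,.15)
robot.move_straight(p,vel=.15)
f=robot.grab_frame("wrist"); pickle.dump(f,open("w3.pkl","wb")); cv2.imwrite("pics/w3.png",f["image"][:,:,::-1])
s=robot.sense(); print(s["t"],s["tcp_pos"],s["wrist_force"],s["torque"],s["opening"])
E
```

```text
7.5833 [0.44991637 0.3402666  0.02190712] [ 0.0606931  -0.69566547  6.04953344] 0.6314809551146253
8.725 [0.44885829 0.33933211 0.16073244] [ 0.30793689  0.53768018 -3.0848422 ] [-0.00169281 -0.00135949  0.0004738 ] 0.6398052004093993
```

View pics/w3.png

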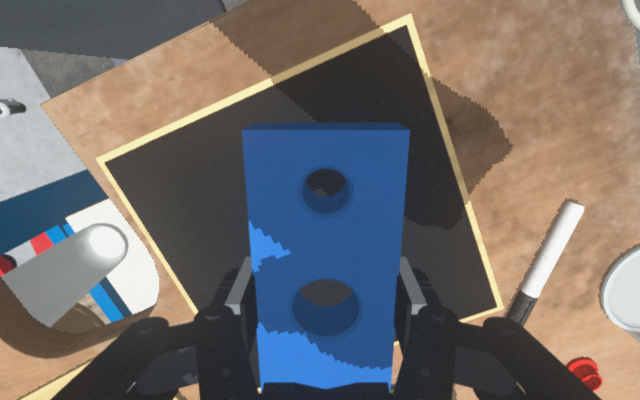

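```bash
cat > inhand.py <<'E'
from h import *
def inhand(f):
    # camera->tool fixed transform
    Rct=np.array([[1,-.0008,-.0002],[.0008,.9477,.3191],[-.0001,-.3191,.9477]]); ct=np.array([-.0014,-.0813,-.1327])
    z=f["range_z"].astype(float); v,u=np.mgrid[:400,:640]
    c=np.stack([(u-f["cx"])/f["fx"]*z,(v-f["cy"])/f["fy"]*z,z],-1); T=c@Rct.T+ct; T[(z<=0)]=np.nan
    return T
if __name__=="__main__":
    import sys
    f=pickle.load(open(sys.argv[1],"rb")); T=inhand(f)
    m=blue(f)|True
    reg=np.zeros((400,640),bool); reg[136:165,255:400]=1; reg[225:270,262:392]=1
    q=T[reg]; q=q[np.isfinite(q[:,2])]
    A=np.c_[q[:,:2],np.ones(len(q))]; co,*_=np.linalg.lstsq(A,q[:,2],rcond=None); print("plane z=ax+by+c",co, np.std(A@co-q[:,2]))
    for (uu,vv) in [(246,131),(408,131),(325,131),(252,250),(398,250)]:
        d=np.array([(uu-f["cx"])/f["fx"],(vv-f["cy"])/f["fy"],1]); 
        Rct=np.array([[1,-.0008,-.0002],[.0008,.9477,.3191],[-.0001,-.3191,.9477]]); ct=np.array([-.0014,-.0813,-.1327])
        d=Rct@d; k=(co[0]*ct[0]+co[1]*ct[1]+co[2]-ct[2])/(d[2]-co[0]*d[0]-co[1]*d[1]); print((uu,vv),(ct+k*d).round(4))
E
python3 inhand.py w3.pkl; python3 -c "
from h import *
crop(pickle.load(open('w3.pkl','rb')),220,430,110,270,3.7,'pics/c1.png')"
```

```text
plane z=ax+by+c [ 1.51047636e-05 -5.94854536e-04 -1.31731403e-02] 0.0005807224694865948
(246, 131) [-0.0279 -0.0649 -0.0131]
(408, 131) [ 0.0261 -0.0648 -0.0131]
(325, 131) [-0.0015 -0.0648 -0.0131]
(252, 250) [-0.0288 -0.0209 -0.0132]
(398, 250) [ 0.0256 -0.0209 -0.0132]
```

View pics/c1.png

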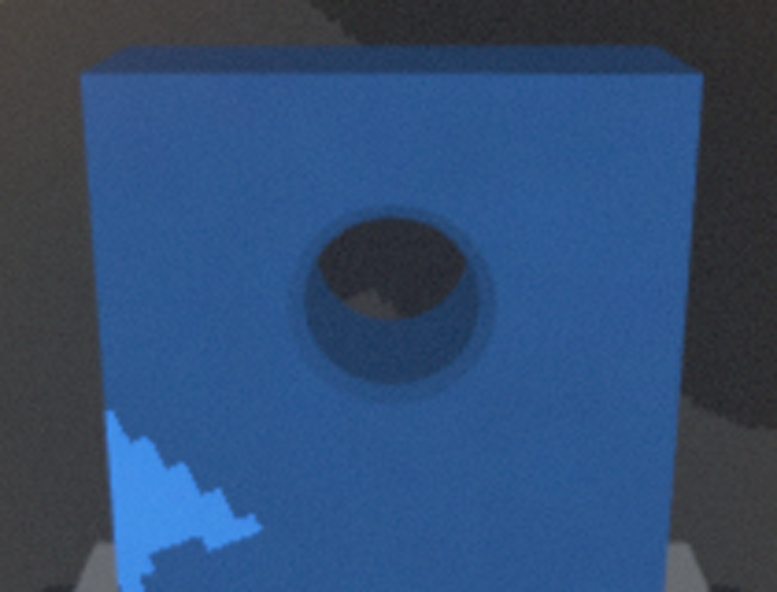

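```bash
cat > cfg.py <<'E'
from h import *
TIP=np.array([.531,-.212,.175]); A=np.radians(12.0); D=np.array([np.sin(A),-np.cos(A),0]); H=.009
E
python3 - <<'E'
from cfg import *
from plant import robot
o,Rp,n=touch(TIP,D,'hole',-.05); p,r=tcp_from_plate(o,Rp,-1,H)
print(robot.inverse_kinematics(p,r),robot.inverse_kinematics(p+[0,.05,.12],r))
robot.goto(p+[0,.05,.12],r)
s=robot.sense(); print(s["t"],s["tcp_pos"],s["joint_pos"].round(2))
robot.move_straight(p,vel=.2)
s=robot.sense(); print(s["t"],s["tcp_pos"]-p,s["tcp_rot"]-r,s["joint_pos"].round(2),s["wrist_force"])
f=robot.grab_frame("wrist"); pickle.dump(f,open("w4.pkl","wb")); cv2.imwrite("pics/w4.png",f["image"][:,:,::-1])
f=robot.grab_frame("side"); pickle.dump(f,open("s4.pkl","wb")); crop(f,200,500,60,320,2,"pics/s4.png")
E
```

```text
[-0.29121523  0.38693471  0.17566913  2.14655357  0.73871835  0.71245135
  2.62833681] [ 0.6786412   0.4512303  -1.17133149  1.97816529  0.95261639  1.33415454
  2.4520404 ]
10.4583 [ 0.51037347 -0.06511198  0.23535717] [ 0.68  0.45 -1.17  1.98  0.95  1.33  2.45]
11.2583 [0.00084478 0.00103547 0.00066528] [-0.00037903  0.0017075   0.00135267] [ 0.65  0.62 -1.03  2.1   1.18  1.2   2.28] [-0.20810676  0.56747554 -2.67940835]
```

View pics/w4.png

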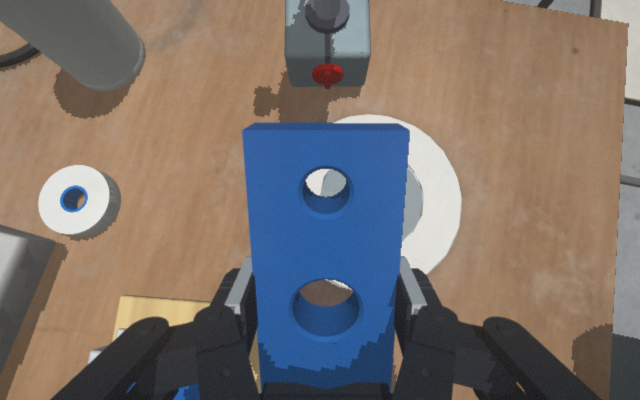

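View pics/s4.png

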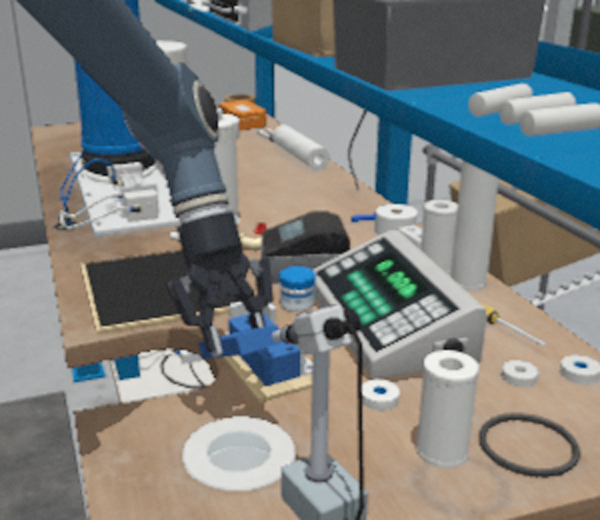

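```bash
cat > probe.py <<'E'
from cfg import *
from plant import robot
def favg(k=6):
    F=[]
    for _ in range(k): robot.sleep(.03); F.append(robot.sense()["wrist_force"])
    return np.mean(F,0),np.std(F,0)
def pose(what,push,e=.04):
    o,Rp,n=touch(TIP,D,what,push,e); p,r=tcp_from_plate(o,Rp,-1,H); return p,r,n
def approach(what,lim=.008,e=.04,start=-.012):
    p,r,n=pose(what,start,e); robot.move_straight(p,vel=.06,attitude=r); robot.sleep(.25)
    b,sd=favg(); print("base",b.round(2),sd.round(2),"err",(robot.sense()["tcp_pos"]-p).round(4))
    p2,_,_=pose(what,lim,e); c=robot.move_straight(p2,vel=.012,contact_N=1.3)
    s=robot.sense(); print("contact",c,"push",((s["tcp_pos"]-p)@n+start).round(4),"dF.n",((s["wrist_force"]-b)@n).round(2),"t",s["t"]); 
    robot.sleep(.15); f,_=favg(4); s=robot.sense(); print("settled push",((s["tcp_pos"]-p)@n+start).round(4),"dF",(f-b).round(2),"dF.n",((f-b)@n).round(2)); return b
E
python3 - <<'E'
from probe import *
b=approach('hole'); np.save("b.npy",b)
f=robot.grab_frame("side"); pickle.dump(f,open("s5.pkl","wb")); crop(f,290,400,180,280,6,"pics/s5.png")
print(robot.sense()["t"])
E
```

```text
base [-0.05 -0.04 -2.95] [0.54 0.64 0.42] err [ 0.      0.0002 -0.0001]
contact True push -0.005 dF.n -0.05 t 13.4333
settled push -0.0054 dF [-0.06 -0.18 -0.63] dF.n -0.17
13.7667
```

View pics/s5.png

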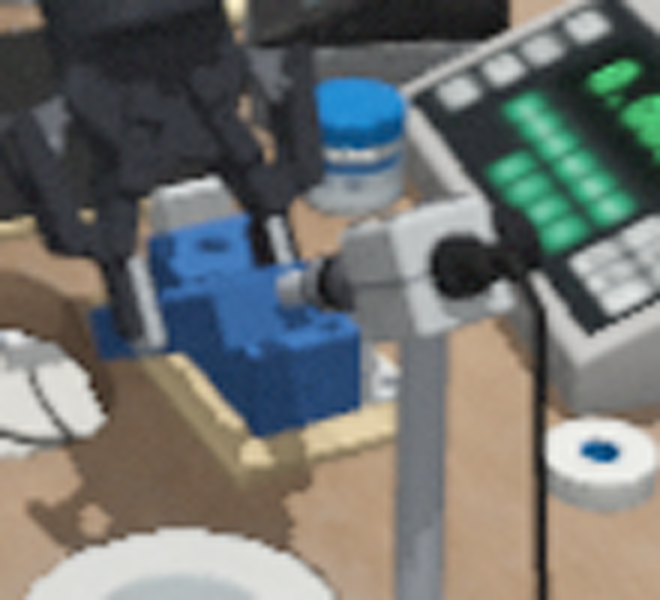

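```bash
cat >> probe.py <<'E'
def step(what,push,b,e=.04,k=10,cN=None,vel=.015):
    p,r,n=pose(what,push,e); c=robot.move_straight(p,vel=vel,contact_N=cN); robot.sleep(.1); f,_=favg(k); s=robot.sense()
    fn=(f-b)@n; print("cmd",push,c,"push",((s["tcp_pos"]-p)@n+push).round(4),"lat",((s["tcp_pos"]-p)-n*((s["tcp_pos"]-p)@n)).round(4),"dF.n",fn.round(2),"depth est mm",((-fn-1.8)/.35).round(1),"t",s["t"]); return fn
E
python3 - <<'E'
from probe import *
b=np.load("b.npy")
step('hole',-.001,b); step('hole',.002,b)
E
```

```text
cmd -0.001 False push -0.0011 lat [-0.0001 -0.     -0.    ] dF.n -3.4 depth est mm 4.6 t 14.6583
cmd 0.002 False push 0.002 lat [-0. -0. -0.] dF.n -4.11 depth est mm 6.6 t 15.4417
```

```bash
python3 - <<'E'
from probe import *
b=np.load("b.npy")
step('hole',.001,b,k=30)
f=robot.grab_frame("side"); pickle.dump(f,open("s6.pkl","wb")); crop(f,290,400,180,280,6,"pics/s6.png")
f=robot.grab_frame("wrist"); cv2.imwrite("pics/w6.png",f["image"][:,:,::-1])
robot.sleep(.2)
p,r,n=pose('hole',-.03); robot.move_straight(p,vel=.06)
s=robot.sense(); print(s["t"])
E
```

```text
cmd 0.001 False push 0.001 lat [-0. -0. -0.] dF.n -4.13 depth est mm 6.6 t 16.7917
17.7583
```

View pics/s6.png

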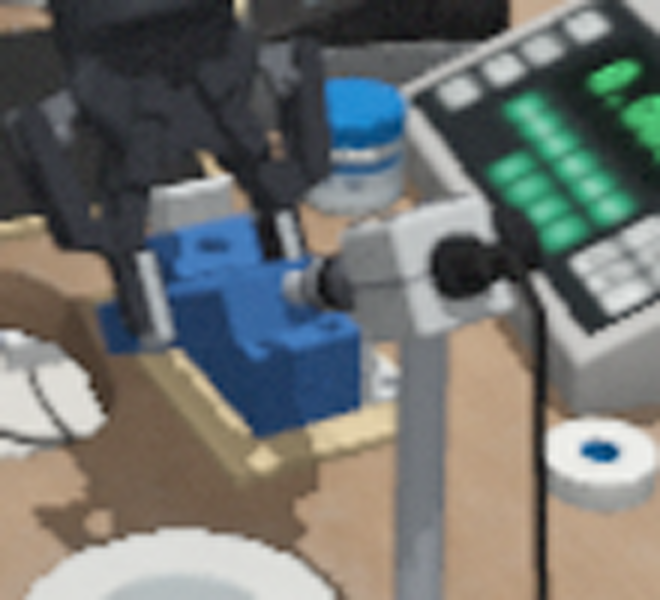

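View pics/w6.png

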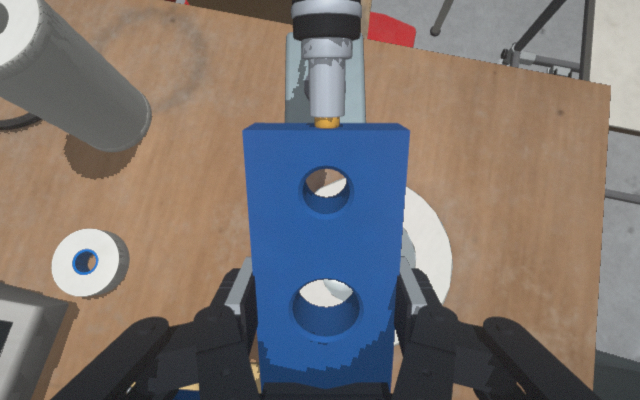

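```bash
sed -i 's/^TIP=.*/TIP=np.array([.531,-.212,.175]); A=np.radians(12.0); D=np.array([np.sin(A),-np.cos(A),0]); H=.009\nTIP=TIP-.0053*(np.cos(np.pi\/6)*D+np.array([0,0,.5]))/' cfg.py; cat cfg.py; python3 - <<'E'
from probe import *
print(robot.sense()["joint_pos"].round(2))
for e in(.04,-.04):
    for st in (-.012,-.06):
        p,r,n=pose('edge+',st,e); q=robot.inverse_kinematics(p,r); print('edge+',e,st,p.round(3),None if q is None else q.round(2))
        p,r,n=pose('edge-',st,e); q=robot.inverse_kinematics(p,r); print('edge-',e,st,p.round(3),None if q is None else q.round(2))
E
```

```text
from h import *
TIP=np.array([.531,-.212,.175]); A=np.radians(12.0); D=np.array([np.sin(A),-np.cos(A),0]); H=.009
TIP=TIP-.0053*(np.cos(np.pi/6)*D+np.array([0,0,.5]))
[ 0.69  0.6  -1.04  2.08  1.17  1.19  2.34]
edge+ 0.04 -0.012 [ 0.562 -0.166  0.151] [ 0.61  0.54 -0.84  1.96  1.09  1.11  0.95]
edge- 0.04 -0.012 [ 0.484 -0.183  0.151] [-0.87  0.52  1.13  2.21  0.05  0.49 -1.24]
edge+ 0.04 -0.06 [ 0.554 -0.126  0.127] [ 0.52  0.57 -0.84  2.    1.1   1.12  0.83]
edge- 0.04 -0.06 [ 0.475 -0.142  0.127] [-0.95  0.57  1.13  2.25 -0.01  0.47 -1.29]
edge+ -0.04 -0.012 [ 0.484 -0.183  0.151] [ 0.72  0.43 -0.88  2.13  1.08  1.02  0.93]
edge- -0.04 -0.012 [ 0.562 -0.166  0.151] [-0.83  0.66  1.12  2.04 -0.17  0.58 -1.1 ]
edge+ -0.04 -0.06 [ 0.475 -0.142  0.127] [ 0.62  0.46 -0.88  2.17  1.1   1.04  0.8 ]
edge- -0.04 -0.06 [ 0.554 -0.126  0.127] [-0.91  0.7   1.12  2.08 -0.21  0.57 -1.14]
```

```bash
python3 - <<'E'
from probe import *
p,r,n=pose('edge+',-.045,.04); robot.goto(p,r)
b=None
p,r,n=pose('edge+',-.006,.04); robot.move_straight(p,vel=.08); robot.sleep(.25); b,sd=favg(10); np.save("b2.npy",b); print(b,sd,robot.sense()["t"])
step('edge+',.003,b,k=10)
f=robot.grab_frame("wrist"); pickle.dump(f,open("w7.pkl","wb")); cv2.imwrite("pics/w7.png",f["image"][:,:,::-1])
E
```

```text
[ 0.02674593  0.05591986 -3.30212859] [0.45564139 0.34863693 0.45148659] 20.3
cmd 0.003 False push 0.0029 lat [-0. -0.  0.] dF.n -2.62 depth est mm 2.3 t 21.4833
```

View pics/w7.png

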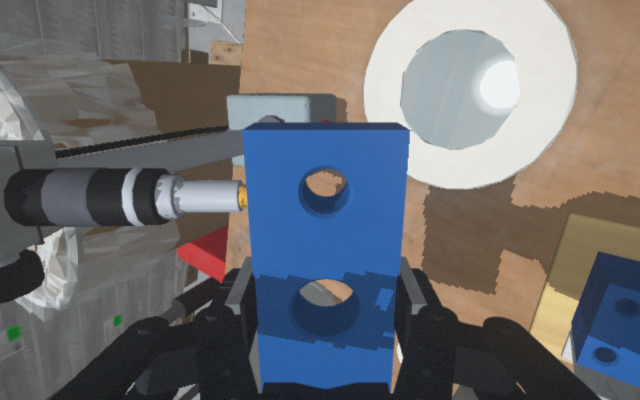

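```bash
python3 - <<'E'
from inhand import *
f=pickle.load(open("w7.pkl","rb"));T=inhand(f)
for u in range(60,250,12):
    col=T[160:235,u]; k=np.nanargmin(col[:,2]); print(u,"min z",np.nanmin(col[:,2]).round(4),"at y",col[k,1].round(4),"x",col[k,0].round(4), np.round(T[196,u],4))
E
```

```text
60 min z -0.0169 at y -0.0375 x -0.0937 [-0.0938 -0.0427 -0.015 ]
72 min z -0.0171 at y -0.0379 x -0.0893 [-0.089  -0.043  -0.0159]
84 min z -0.0171 at y -0.0387 x -0.0849 [-0.085  -0.0429 -0.0156]
96 min z -0.017 at y -0.0394 x -0.0807 [-0.081  -0.0428 -0.0153]
108 min z -0.017 at y -0.0408 x -0.0763 [-0.0769 -0.0428 -0.0153]
120 min z -0.0171 at y -0.0401 x -0.0723 [-0.0731 -0.0426 -0.0147]
132 min z -0.017 at y -0.0386 x -0.0684 [-0.0684 -0.0429 -0.0155]
144 min z -0.017 at y -0.0394 x -0.0641 [-0.0642 -0.0429 -0.0157]
156 min z -0.0146 at y -0.0396 x -0.061 [-0.0615 -0.042  -0.0128]
168 min z -0.0144 at y -0.0384 x -0.0571 [-0.0575 -0.0418 -0.0122]
180 min z -0.0126 at y -0.0423 x -0.053 [-0.0539 -0.0412 -0.0106]
192 min z -0.0118 at y -0.0409 x -0.0492 [-0.0495 -0.0413 -0.0108]
204 min z -0.0121 at y -0.041 x -0.0448 [-0.0454 -0.0411 -0.0101]
216 min z -0.0122 at y -0.0429 x -0.0403 [-0.0405 -0.0417 -0.0119]
228 min z -0.0122 at y -0.0399 x -0.0363 [-0.0366 -0.0412 -0.0106]
240 min z -0.0103 at y -0.0404 x -0.0324 [-0.0324 -0.0411 -0.0102]
```

```bash
echo 'TIP=TIP+.0032*(-.5*D+np.array([0,0,np.cos(np.pi/6)]))' >> cfg.py; python3 - <<'E'
from probe import *
s=robot.sense(); p0=s["tcp_pos"]; p,r,n=pose('edge+',-.008,.04)
robot.move_straight(p0-.011*n,vel=.06); robot.move_straight(p,vel=.06); robot.sleep(.25); b,sd=favg(14); print(b,sd)
step('edge+',.0062,b,k=30,vel=.02)
f=robot.grab_frame("wrist"); pickle.dump(f,open("w8.pkl","wb")); cv2.imwrite("pics/w8.png",f["image"][:,:,::-1])
robot.sleep(.25); print(robot.sense()["t"])
E
```

```text
[ 0.1514924  -0.03408609 -3.11337751] [0.40981489 0.39296511 0.4834667 ]
cmd 0.0062 False push 0.0062 lat [ 0.  0. -0.] dF.n -3.54 depth est mm 5.0 t 24.7917
25.0917
```

View pics/w8.png

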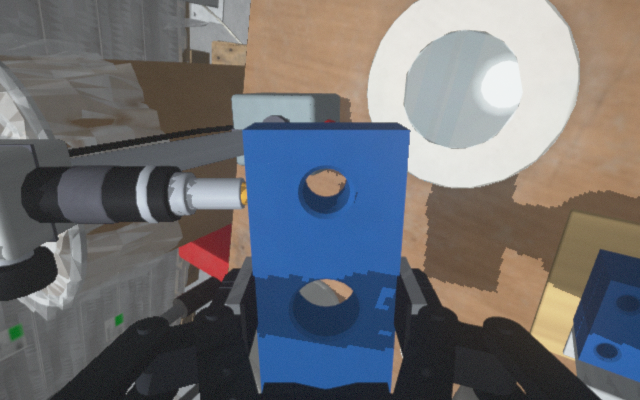

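```bash
python3 - <<'E'
from inhand import *
for n in("w7","w8"):
    f=pickle.load(open(n+".pkl","rb"));T=inhand(f)
    prof=np.nanmin(T[170:225,100:250,2],0); x=np.array([T[170:225,u,0][np.nanargmin(T[170:225,u,2])] for u in range(100,250)])
    k=np.where((prof<-.016))[0]; print(n,"barrel front x",x[k[-1]] if len(k) else None,prof[60:140:6].round(4))
E
python3 - <<'E'
from probe import *
p,r,n=pose('edge+',.0067,.04); b=np.array([ .09,.01,-3.2]); step('edge+',.0067,b,k=32,vel=.02)
p,r,n=pose('edge+',-.05,.04); robot.move_straight(p,vel=.08)
s=robot.sense(); print(s["t"],s["joint_pos"].round(2))
for st in(-.05,-.012):
    p,r,n=pose('plain',st); q=robot.inverse_kinematics(p,r); print(p,None if q is None else q.round(2))
E
```

```text
w7 barrel front x -0.06179615896710896 [-0.0144 -0.0147 -0.0136 -0.0123 -0.0127 -0.0124 -0.012  -0.0125 -0.0118
 -0.0119 -0.0118 -0.0122 -0.0125 -0.0114]
w8 barrel front x None [-0.0136 -0.0125 -0.0114 -0.011  -0.0113 -0.0089 -0.0089 -0.0092 -0.009
 -0.0088 -0.0086 -0.0089 -0.0087 -0.0084]
cmd 0.0067 False push 0.0067 lat [0. 0. 0.] dF.n -3.18 depth est mm 3.9 t 26.5083
27.3667 [ 0.54  0.56 -0.84  1.99  1.09  1.12  0.86]
[ 0.50921442 -0.1095069   0.11588923] [ 0.37  0.47 -0.66  2.11  1.03  0.99 -0.77]
[ 0.51605658 -0.14169673  0.13488923] [ 0.44  0.44 -0.66  2.09  1.01  0.98 -0.67]
```

```bash
python3 - <<'E'
from cfg import *
from inhand import inhand
f=pickle.load(open("w1.pkl","rb"));P=cloud(f); n=np.cos(np.pi/6)*D+np.array([0,0,.5]); z=-.5*D+np.array([0,0,np.cos(np.pi/6)])
for v in range(318,366):
    q=P[v,322:328]; g=f["image"][v,322:328].mean(0).astype(int); print(v,((q-TIP)@n*1000).mean().round(1),((q-TIP)@z*1000).mean().round(1),g)
for nm in("w7","w8"):
    f=pickle.load(open(nm+".pkl","rb"));T=inhand(f); print(nm)
    for u in range(100,252,3):
        col=T[180:215,u]; k=np.nanargmin(col[:,2]); print(u,(-col[k,0]*1000).round(1),(col[k,2]*1000).round(1),f["image"][190:194,u].mean(0).astype(int),end=' | ')
    crop(f,100,260,150,240,5,f"pics/{nm}c.png")
E
```

```text
318 16.9 -143.0 [85 87 89]
319 18.0 -140.6 [84 85 88]
320 19.1 -139.1 [85 86 89]
321 20.2 -137.2 [84 85 87]
322 9.5 -47.5 [90 83 74]
323 3.7 2.7 [120  95  59]
324 4.6 3.3 [176 135  64]
325 5.7 2.8 [190 147  67]
326 6.6 3.1 [181 140  68]
327 7.5 4.1 [156 134 103]
328 8.4 4.8 [171 174 178]
329 9.3 4.9 [174 183 191]
330 10.4 4.5 [174 181 191]
331 11.3 4.9 [173 182 191]
332 12.3 4.8 [175 182 192]
333 13.3 4.7 [174 182 191]
334 14.2 5.2 [174 181 191]
335 15.3 4.9 [175 182 193]
336 16.3 4.5 [175 182 192]
337 17.1 5.8 [176 183 193]
338 nan nan [176 183 192]
339 19.1 5.1 [175 182 192]
340 20.2 4.7 [176 183 193]
341 21.2 4.4 [175 183 192]
342 22.1 4.8 [175 182 193]
343 23.1 4.8 [175 183 193]
344 24.1 4.8 [175 182 193]
345 nan nan [173 182 192]
346 26.0 5.0 [175 183 193]
347 26.9 5.4 [177 184 194]
348 28.0 4.7 [176 184 192]
349 29.0 4.6 [173 181 190]
350 29.9 4.7 [144 150 157]
351 30.9 5.0 [128 132 139]
352 31.6 6.2 [116 121 127]
353 32.4 6.6 [154 162 170]
354 33.3 7.2 [172 179 189]
355 34.0 8.1 [176 184 192]
356 35.3 6.8 [178 186 196]
357 36.2 7.1 [172 179 188]
358 37.2 6.9 [119 123 130]
359 
[... 2504 characters left out ...]
181 192] | 184 52.5 -11.3 [88 92 97] | 187 52.5 -9.3 [157 165 174] | 190 51.2 -8.9 [187 195 207] | 193 49.9 -8.8 [189 197 207] | 196 48.8 -8.9 [189 198 208] | 199 47.8 -9.0 [188 196 208] | 202 46.7 -9.2 [189 196 208] | 205 45.5 -9.0 [187 196 207] | 208 44.4 -9.0 [187 196 207] | 211 43.4 -8.9 [188 195 206] | 214 42.5 -8.8 [187 195 206] | 217 41.2 -9.0 [186 194 204] | 220 40.3 -8.6 [186 195 206] | 223 39.2 -8.8 [185 194 204] | 226 37.9 -8.9 [186 195 205] | 229 36.7 -9.2 [186 195 206] | 232 35.6 -8.7 [185 194 205] | 235 34.6 -8.4 [184 192 204] | 238 33.6 -8.4 [163 170 180] | 241 32.6 -7.3 [158 123  66] | 244 31.7 -7.0 [217 170  79] | 247 28.8 -14.3 [ 86 113 169] | 250 27.9 -13.9 [ 54 105 175] |
```

View pics/w7c.png

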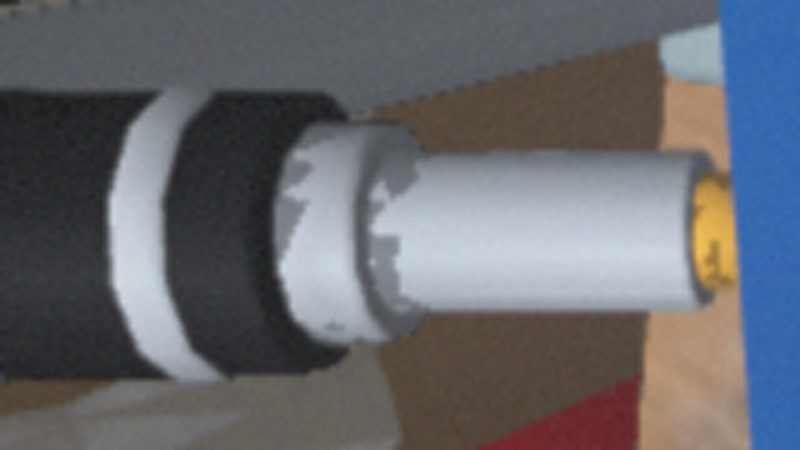

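View pics/w8c.png

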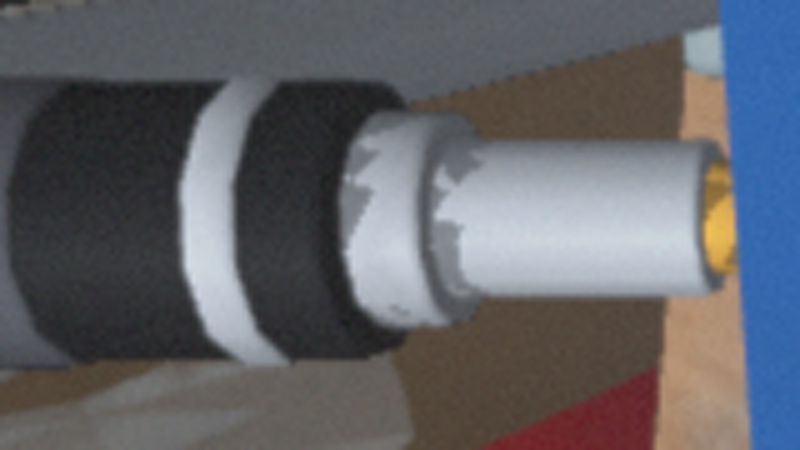

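```bash
python3 - <<'E'
from probe import *
p,r,n=pose('edge+',-.012,.04); robot.move_straight(p,vel=.1); robot.sleep(.1)
f=robot.grab_frame("wrist"); pickle.dump(f,open("w9.pkl","wb")); crop(f,60,260,140,240,4,"pics/w9c.png")
from inhand import inhand
T=inhand(f); print(robot.sense()["t"])
for u in range(80,252,2):
    col=T[175:215,u]; k=np.nanargmin(col[:,2]); print(u,(-col[k,0]*1000).round(1),(col[k,2]*1000).round(1),int(f["image"][188:192,u].mean()),end=' | ')
E
```

```text
28.05
80 88.4 -13.6 48 | 82 87.4 -14.0 111 | 84 85.8 -14.1 203 | 86 86.6 -13.6 202 | 88 84.9 -14.6 196 | 90 84.9 -13.9 189 | 92 84.4 -13.6 161 | 94 83.6 -14.0 52 | 96 82.8 -14.3 49 | 98 81.4 -14.3 49 | 100 81.4 -13.9 48 | 102 80.5 -13.4 48 | 104 79.7 -13.9 49 | 106 78.7 -13.5 49 | 108 78.5 -13.8 46 | 110 77.3 -13.9 40 | 112 77.6 -12.8 37 | 114 77.4 -12.4 42 | 116 77.6 -11.6 121 | 118 77.4 -10.8 128 | 120 75.6 -11.2 137 | 122 75.0 -11.7 181 | 124 74.1 -11.0 188 | 126 73.0 -11.8 185 | 128 72.0 -11.1 183 | 130 72.0 -11.5 155 | 132 71.6 -10.5 89 | 134 71.3 -10.2 100 | 136 71.1 -8.9 152 | 138 69.9 -9.2 180 | 140 69.2 -9.0 191 | 142 69.0 -8.7 192 | 144 67.6 -8.5 191 | 146 67.4 -8.3 191 | 148 66.7 -8.5 191 | 150 65.8 -9.0 192 | 152 65.5 -8.8 191 | 154 64.2 -9.1 191 | 156 63.6 -8.9 191 | 158 62.9 -8.7 191 | 160 62.4 -8.6 190 | 162 61.6 -8.6 189 | 164 60.8 -8.5 190 | 166 59.7 -8.6 190 | 168 59.0 -9.1 189 | 170 58.7 -8.2 190 | 172 57.4 -8.4 190 | 174 56.9 -8.9 189 | 176 56.6 -8.7 188 | 178 55.3 -9.0 188 | 180 55.0 -8.7 189 | 182 54.1 -8.8 189 | 184 53.4 -8.7 188 | 186 52.6 -8.7 188 | 188 52.0 -8.8 189 | 190 51.3 -8.7 188 | 192 50.4 -8.8 187 | 194 49.5 -9.1 187 | 196 49.0 -8.7 187 | 198 48.2 -8.9 178 | 200 47.6 -8.3 100 | 202 47.1 -7.5 122 | 204 46.8 -6.8 130 | 206 46.0 -6.7 135 | 208 45.1 -6.8 144 | 210 44.4 -7.1 129 | 212 43.8 -6.1 82 | 214 43.5 -5.2 76 | 216 43.3 -2.9 75 | 218 119.9 242.8 130 | 220 116.0 240.6 139 | 222 113.1 239.3 140 | 224 110.6 237.4 141 | 226 108.1 236.1 143 | 228 106.0 235.0 146 | 230 103.3 234.0 148 | 232 101.8 231.8 147 | 234 98.9 229.9 145 | 236 95.3 228.6 147 | 238 93.2 227.5 146 | 240 91.5 226.4 146 | 242 88.8 224.4 146 | 244 86.1 222.8 142 | 246 28.8 -14.2 130 | 248 28.6 -13.7 111 | 250 27.8 -14.5 111 |
```

View pics/w9c.png

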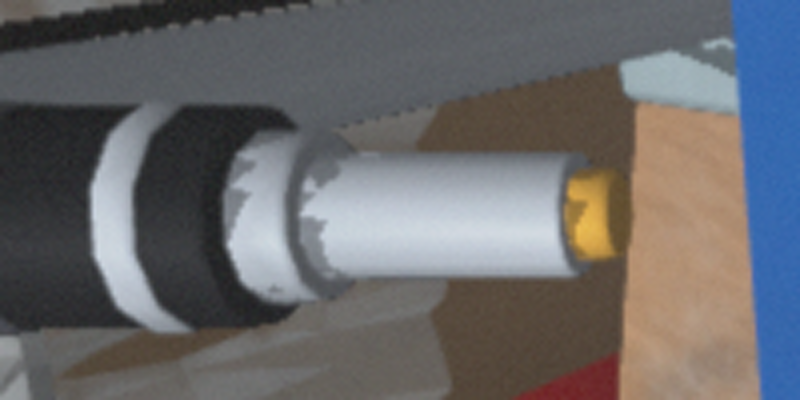

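```bash
python3 - <<'E'
from h import *
im=cv2.imread("pics/w6.png"); cv2.imwrite("pics/w6c.png",cv2.resize(im[0:140,280:380],None,fx=4.2,fy=4.2,interpolation=cv2.INTER_CUBIC))
print([(v,int(im[v,322:330].mean())) for v in range(0,135)])
Rct=np.array([[1,-.0008,-.0002],[.0008,.9477,.3191],[-.0001,-.3191,.9477]]); ct=np.array([-.0014,-.0813,-.1327])
fx,cx,cy=355.966,325.4,198.68
def at(u,v,z):
    d=Rct@np.array([(u-cx)/fx,(v-cy)/fx,1]); return ct+d*(z-ct[2])/d[2]
for v in range(10,130,5): print(v,[(at(326,v,z)*1000)[1].round(1) for z in(-.017,-.0145,-.012,-.010)])
E
```

```text
[(0, 218), (1, 215), (2, 214), (3, 211), (4, 207), (5, 202), (6, 198), (7, 193), (8, 188), (9, 183), (10, 177), (11, 167), (12, 131), (13, 80), (14, 54), (15, 51), (16, 52), (17, 52), (18, 50), (19, 52), (20, 53), (21, 54), (22, 53), (23, 51), (24, 53), (25, 52), (26, 53), (27, 52), (28, 54), (29, 53), (30, 53), (31, 53), (32, 52), (33, 49), (34, 46), (35, 42), (36, 52), (37, 100), (38, 132), (39, 183), (40, 200), (41, 201), (42, 199), (43, 197), (44, 195), (45, 193), (46, 191), (47, 190), (48, 190), (49, 189), (50, 188), (51, 187), (52, 186), (53, 185), (54, 183), (55, 174), (56, 161), (57, 121), (58, 125), (59, 130), (60, 130), (61, 130), (62, 130), (63, 135), (64, 163), (65, 182), (66, 190), (67, 191), (68, 192), (69, 192), (70, 192), (71, 191), (72, 191), (73, 192), (74, 192), (75, 191), (76, 192), (77, 191), (78, 191), (79, 191), (80, 191), (81, 191), (82, 191), (83, 190), (84, 190), (85, 190), (86, 190), (87, 190), (88, 190), (89, 190), (90, 190), (91, 190), (92, 189), (93, 189), (94, 189), (95, 189), (96, 189), (97, 189), (98, 189), (99, 188), (100, 189), (101, 188), (102, 188
[... 1614 characters left out ...]
.float64(-79.4), np.float64(-79.4), np.float64(-79.4)]
90 [np.float64(-78.0), np.float64(-77.9), np.float64(-77.9), np.float64(-77.8)]
95 [np.float64(-76.5), np.float64(-76.4), np.float64(-76.3), np.float64(-76.2)]
100 [np.float64(-75.0), np.float64(-74.9), np.float64(-74.7), np.float64(-74.6)]
105 [np.float64(-73.5), np.float64(-73.3), np.float64(-73.1), np.float64(-73.0)]
110 [np.float64(-72.0), np.float64(-71.7), np.float64(-71.5), np.float64(-71.4)]
115 [np.float64(-70.4), np.float64(-70.2), np.float64(-69.9), np.float64(-69.7)]
120 [np.float64(-68.8), np.float64(-68.6), np.float64(-68.3), np.float64(-68.1)]
125 [np.float64(-67.3), np.float64(-67.0), np.float64(-66.7), np.float64(-66.4)]
```

View pics/w6c.png

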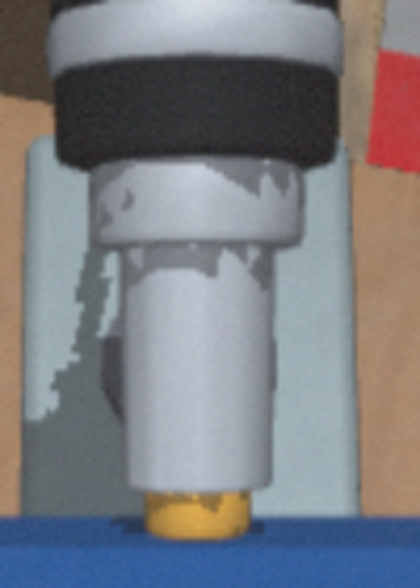

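```bash
python3 - <<'E'
from probe import *
p,r,n=pose('edge+',-.003,.04); robot.sleep(.15); b,sd=favg(14); print(b)
step('edge+',.0084,b,k=28,vel=.025)
f=robot.grab_frame("wrist"); pickle.dump(f,open("w10.pkl","wb")); robot.sleep(.2)
p,r,n=pose('edge+',-.05,.04); robot.move_straight(p,vel=.1); print(robot.sense()["t"])
from inhand import inhand
T=inhand(f)
for u in range(120,252,2):
    col=T[175:215,u]; k=np.nanargmin(col[:,2]); print(u,(-col[k,0]*1000).round(1),(col[k,2]*1000).round(1),int(f["image"][188:192,u].mean()),end=' | ')
p,r,n=pose('plain',-.04); q=robot.inverse_kinematics(p,r); print(q.round(2))
E
```

```text
[-0.03855213  0.29416694 -3.09529029]
cmd 0.0084 False push 0.0084 lat [0. 0. 0.] dF.n -4.12 depth est mm 6.6 t 30.6667
31.65
120 73.8 -13.8 46 | 122 73.5 -13.2 45 | 124 72.6 -13.6 48 | 126 72.5 -13.4 47 | 128 71.2 -13.2 48 | 130 70.2 -14.5 47 | 132 70.0 -13.5 48 | 134 69.4 -13.2 48 | 136 68.5 -13.2 49 | 138 67.4 -13.8 48 | 140 67.1 -13.8 50 | 142 66.4 -13.3 144 | 144 65.3 -13.2 204 | 146 64.8 -14.1 202 | 148 63.5 -14.2 196 | 150 63.2 -14.4 185 | 152 63.2 -13.4 134 | 154 62.2 -14.0 50 | 156 60.8 -14.1 47 | 158 61.1 -13.2 48 | 160 59.9 -13.9 48 | 162 59.2 -14.6 47 | 164 58.4 -14.1 47 | 166 57.6 -13.5 49 | 168 57.8 -13.0 46 | 170 56.4 -13.5 40 | 172 56.2 -12.9 38 | 174 56.3 -11.8 109 | 176 55.3 -11.3 128 | 178 54.3 -11.8 132 | 180 53.9 -10.9 180 | 182 53.1 -11.5 188 | 184 52.4 -11.5 185 | 186 51.9 -10.9 185 | 188 50.6 -10.9 162 | 190 50.7 -10.5 92 | 192 50.2 -10.5 118 | 194 50.1 -8.6 164 | 196 48.9 -8.7 189 | 198 48.0 -8.8 191 | 200 47.3 -9.1 189 | 202 46.6 -8.9 188 | 204 45.9 -8.8 189 | 206 45.2 -8.8 188 | 208 44.4 -8.9 189 | 210 43.6 -9.3 189 | 212 43.0 -8.6 189 | 214 42.1 -8.7 188 | 216 41.5 -9.2 189 | 218 40.8 -9.2 188 | 220 40.2 -8.4 189 | 222 39.3 -8.9 188 | 224 38.6 -8.9 187 | 226 37.8 -8.2 187 | 228 37.0 -9.6 187 | 230 36.4 -8.6 188 | 232 35.9 -8.6 187 | 234 35.1 -8.6 186 | 236 34.3 -8.5 186 | 238 33.5 -8.7 166 | 240 32.8 -9.1 112 | 242 32.5 -6.8 154 | 244 31.5 -7.6 151 | 246 28.7 -14.3 140 | 248 28.5 -14.5 109 | 250 27.5 -14.4 110 | [ 0.39  0.46 -0.66  2.1   1.03  0.99 -0.74]
```

```bash
python3 - <<'E'
from probe import *
p,r,n=pose('edge+',-.08,.04); robot.move_straight(p,vel=.2)
p,r,n=pose('plain',-.05); robot.goto(p,r)
p,r,n=pose('plain',-.006); robot.move_straight(p,vel=.08); robot.sleep(.2); b,sd=favg(14); print(b,robot.sense()["t"]); np.save("b3.npy",b)
step('plain',.004,b,k=14,vel=.025)
f=robot.grab_frame("side"); pickle.dump(f,open("s11.pkl","wb")); crop(f,290,400,180,280,6,"pics/s11.png")
f=robot.grab_frame("top"); crop(f,360,470,150,250,6,"pics/t11.png")
f=robot.grab_frame("wrist"); cv2.imwrite("pics/w11.png",f["image"][:,:,::-1])
E
```

```text
[ 0.01396621 -0.02959703 -3.36980264] 34.7083
cmd 0.004 False push 0.0039 lat [ 0. -0. -0.] dF.n -2.39 depth est mm 1.7 t 35.825
```

View pics/s11.png

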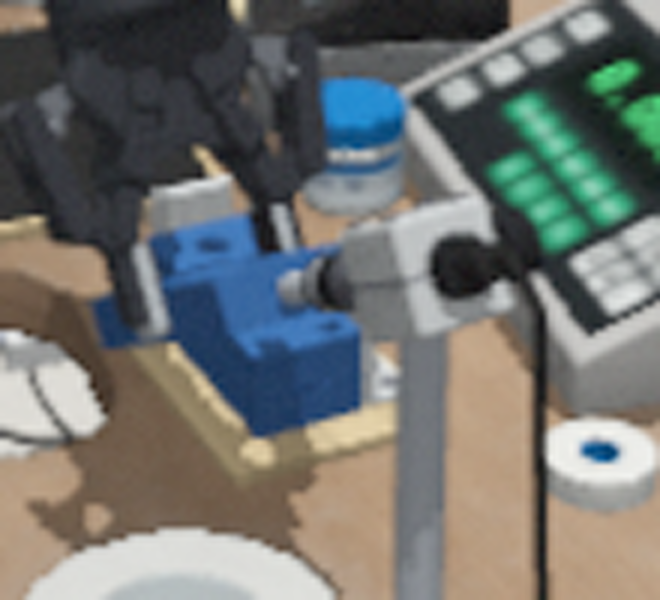

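View pics/w11.png

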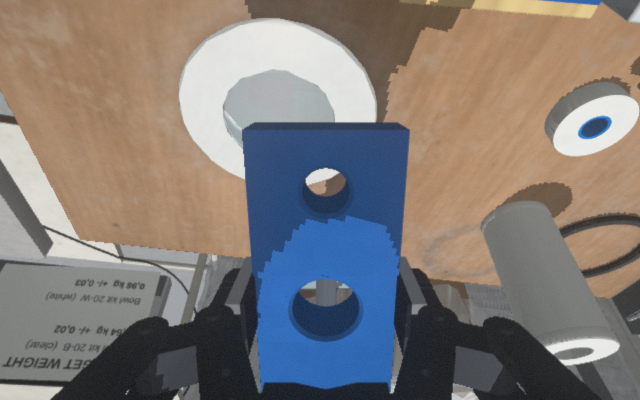

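```bash
python3 - <<'E'
from probe import *
b=np.load("b3.npy")
fn=step('plain',.0078,b,k=20,vel=.02)
E
```

```text
cmd 0.0078 False push 0.0077 lat [0. 0. 0.] dF.n -3.45 depth est mm 4.7 t 37.0833
```

```bash
python3 - <<'E'
from probe import *
b=np.load("b3.npy")
fn=step('plain',.0088,b,k=34,vel=.02)
p,r,n=pose('plain',-.05); robot.move_straight(p,vel=.12)
s=robot.sense(); print(s["t"],s["joint_pos"].round(2))
# tray look
for a in(98.2,):
  for dz in(.10,.02):
    Rp=Ro.from_euler('z',np.radians(a)).as_matrix()
    p,r=tcp_from_plate([.583,.0035,.052+dz],Rp,-1,H); q=robot.inverse_kinematics(p,r); print(p,None if q is None else q.round(2))
E
```

```text
cmd 0.0088 False push 0.0088 lat [0. 0. 0.] dF.n -3.73 depth est mm 5.5 t 38.5667
39.2083 [ 0.37  0.47 -0.66  2.11  1.03  0.99 -0.77]
[0.583  0.0035 0.161 ] [ 0.51  0.53 -0.8   1.81  0.45  0.99 -0.33]
[0.583  0.0035 0.081 ] [ 0.49  0.64 -0.78  1.87  0.58  0.88 -0.44]
```

```bash
python3 - <<'E'
from probe import *
Rp=Ro.from_euler('z',np.radians(98.2)).as_matrix()
off=Ro.from_euler('z',np.radians(8.2)).apply([-.10,-.035,0])
p,r=tcp_from_plate(np.array([.583,.0035,.17])+off,Rp,-1,H); robot.goto(p,r); robot.sleep(.15)
f=robot.grab_frame("wrist"); pickle.dump(f,open("w12.pkl","wb")); cv2.imwrite("pics/w12.png",f["image"][:,:,::-1])
s=robot.sense(); print(s["t"],s["tcp_pos"]-p)
E
```

```text
40.1 [-0.00076328  0.00028032 -0.00088817]
```

View pics/w12.png

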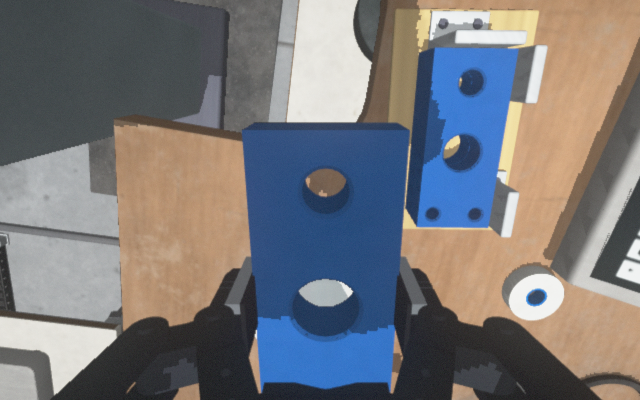

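```bash
python3 - <<'E'
from cfg import *
f=pickle.load(open("w12.pkl","rb")); crop(f,395,555,0,245,2.44,"pics/w12a.png"); crop(f,400,530,30,120,6,"pics/w12b.png"); crop(f,400,530,150,240,6,"pics/w12c.png")
E
```

```text
(no output)
```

View pics/w12b.png

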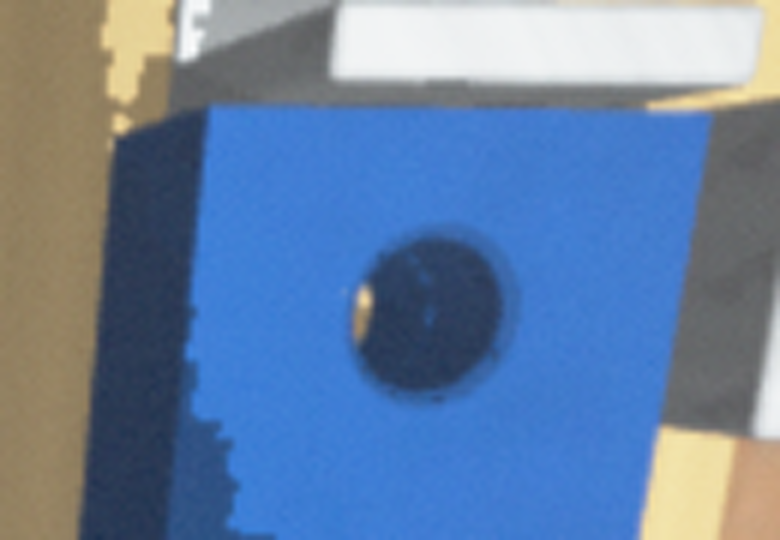

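View pics/w12c.png

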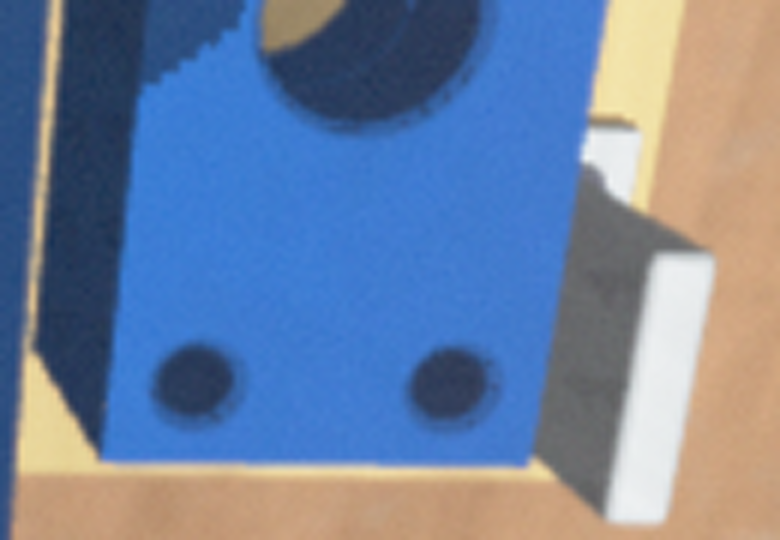

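```bash
python3 - <<'E'
from cfg import *
Rct=np.array([[1,-.0008,-.0002],[.0008,.9477,.3191],[-.0001,-.3191,.9477]]); ct=np.array([-.0014,-.0813,-.1327])
f=pickle.load(open("w12.pkl","rb")); fx,cx,cy=f["fx"],f["cx"],f["cy"]
def at(u,v,z):
    d=Rct@np.array([(u-cx)/fx,(v-cy)/fx,1]); return ct+d*(z-ct[2])/d[2]
C=[(434.7,47.5),(518.5,48.8),(487.8,227.8),(417.2,226.5)]
P=cloud(f); print("z check",np.nanmedian(P[100:130,455:490,2]))
for zt in(.126,):
    X=np.array([at(u,v,zt) for u,v in C])[:,:2]*1000; print(X.round(1).tolist()); c=X.mean(0)
    print("center",c,"len",np.linalg.norm(X[0]-X[3]),np.linalg.norm(X[1]-X[2]),"wid",np.linalg.norm(X[0]-X[1]),np.linalg.norm(X[2]-X[3]))
    for a,b in((0,3),(1,2)): e=X[b]-X[a]; print("ang of long edge vs tool y",np.degrees(np.arctan2(e[0],e[1])))
    for a,b in((0,1),(3,2)): e=X[b]-X[a]; print("ang short vs tool x",np.degrees(np.arctan2(e[1],e[0])))
XW=onplane(f,C,.052); print("world",XW[:,:2].round(4).tolist(),XW.mean(0))
print(Ro.from_matrix((f["R"].T@Rct.T)).as_euler('xyz'),(-f["R"].T@f["t"]))
E
```

```text
z check 0.05302565064476617
[[72.0, -101.2], [128.3, -100.3], [126.6, 30.1], [70.8, 29.0]]
center [ 99.43042501 -35.58525572] len 130.14898294205312 130.46280136629017 wid 56.372635566594745 55.780708508221394
ang of long edge vs tool y -0.5010712026585635
ang of long edge vs tool y -0.7623004520663181
ang short vs tool x 0.8646808362220688
ang short vs tool x 1.1895027396707087
world [[0.5458, 0.0643], [0.6016, 0.0715], [0.6186, -0.0577], [0.5634, -0.0646]] [0.5823506  0.00336711 0.052     ]
[3.14100551e+00 2.41342792e-03 1.44149591e-01] [0.47672553 0.03433762 0.31060567]
```

```bash
cat > place.py <<'E'
from probe import *
a=np.radians(7.5); TX=np.array([np.cos(a),np.sin(a),0]); TY=np.array([-np.sin(a),np.cos(a),0])
HOME=np.array([.5828,.0047,0]); Rp=Ro.from_euler('z',a+np.pi/2).as_matrix()
ATT=tcp_from_plate([0,0,0],Rp,-1,H)[1]
def P(x,y,z): return HOME+TX*x/1000+TY*y/1000+np.array([0,0,z/1000+H])
def rep(tag):
    s=robot.sense(); d=s["tcp_pos"]-HOME; print(tag,"tray xyz mm",np.round([d@TX*1000,d@TY*1000,(s["tcp_pos"][2]-H)*1000],2),"F",s["wrist_force"].round(1),"t",s["t"])
E
python3 - <<'E'
from place import *
robot.move_straight(P(-5,-5,100),vel=.15,attitude=ATT)
robot.move_straight(P(-5,-5,60),vel=.1)
c=robot.move_straight(P(-5,-5,54),vel=.03,contact_N=5); robot.sleep(.15); rep(c)
f=robot.grab_frame("wrist"); pickle.dump(f,open("w13.pkl","wb")); cv2.imwrite("pics/w13.png",f["image"][:,:,::-1])
f=robot.grab_frame("side"); crop(f,290,400,180,280,6,"pics/s13.png")
E
```

```text
False tray xyz mm [-4.85 -5.02 54.18] F [ 1.2 -0.3 -2.5] t 42.1167
```

View pics/w13.png

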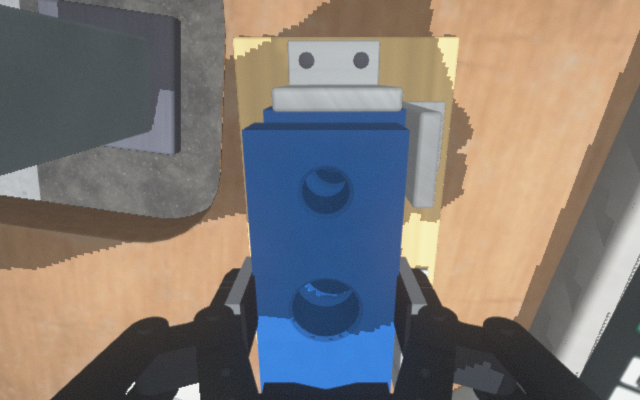

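View pics/s13.png

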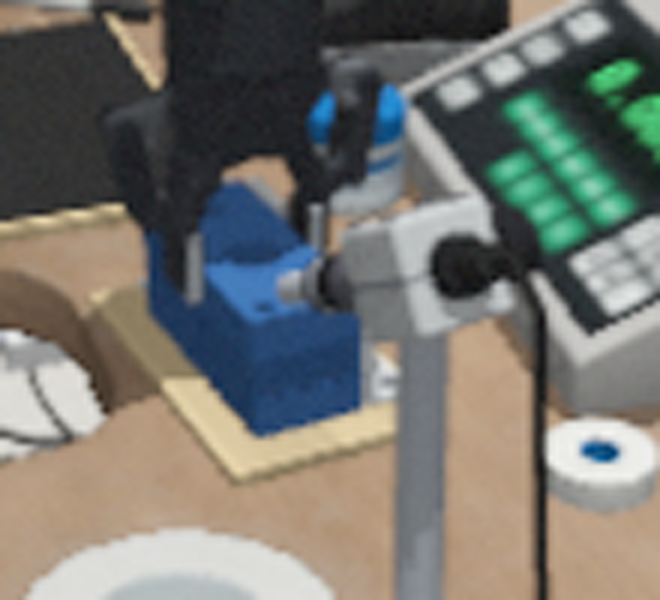

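```bash
python3 - <<'E'
from place import *
robot.move_straight(P(-1.5,-5,54),vel=.03); robot.sleep(.1)
c=robot.move_straight(P(3,-5,54),vel=.008,contact_N=3.5); rep(("x",c))
robot.sleep(.1); s=robot.sense(); x=(s["tcp_pos"]-HOME)@TX*1000
robot.move_straight(P(x-.2,-1.5,54),vel=.03); robot.sleep(.1); rep("mid")
c=robot.move_straight(P(x-.2,3.5,54),vel=.008,contact_N=3.5); rep(("y",c))
E
```

```text
('x', True) tray xyz mm [-1.62 -5.13 52.98] F [-0.6  0.1  2.4] t 42.925
mid tray xyz mm [-2.38 -1.56 53.5 ] F [-0.1 -0.3 -2.7] t 43.4167
('y', True) tray xyz mm [-2.67  0.35 53.07] F [0.2 0.8 2.1] t 43.875
```

```bash
python3 - <<'E'
from place import *
robot.move_straight(P(-2.7,-1.5,55.8),vel=.03); robot.sleep(.1); rep("up")
c=robot.move_straight(P(3,-1.5,55.8),vel=.01,contact_N=4); rep(("x",c)); robot.sleep(.1); rep("x settled")
E
```

```text
up tray xyz mm [-3.03 -1.6  55.49] F [ 0.1  1.  -3.3] t 44.25
('x', True) tray xyz mm [-1.88 -1.66 54.48] F [ 0.3 -0.7 -3.6] t 44.6417
x settled tray xyz mm [-2.62 -1.86 53.83] F [ 0.5 -0.5 -2.8] t 44.7417
```

```bash
cat >> place.py <<'E'
def creep(x,y,z,axis,end,step=.6,thr=3.0):
    robot.move_straight(P(x,y,z),vel=.03); robot.sleep(.12); b,_=favg(8); ax={'x':TX,'y':TY}[axis]
    v={'x':x,'y':y}[axis]
    while v<end:
        v+=step; q=P(v,y,z) if axis=='x' else P(x,v,z); robot.move_straight(q,vel=.02); f,_=favg(4); s=robot.sense(); d=s["tcp_pos"]-HOME
        fa=(f-b)@ax; print(axis,round(v,2),"act",np.round([d@TX*1000,d@TY*1000,(s["tcp_pos"][2]-H)*1000],2),"F",fa.round(2),"Fz",(f-b)[2].round(2),"t",s["t"])
        if -fa>thr: return v,True
    return v,False
E
python3 - <<'E'
from place import *
print(creep(-1.6,-1.8,55,'x',2.0))
E
```

```text
x -1.0 act [-1.03 -1.79 54.98] F -0.17 Fz -0.41 t 45.7583
x -0.4 act [-0.93 -1.84 54.87] F -2.27 Fz 0.8 t 46.1417
x 0.2 act [-0.9  -1.83 54.74] F -5.09 Fz 1.94 t 46.525
(0.19999999999999996, True)
```

```bash
python3 - <<'E'
from place import *
print(creep(-.85,-1.6,55,'y',3.0))
E
```

```text
y -1.0 act [-0.97 -1.33 54.92] F -1.04 Fz -0.28 t 47.5417
y -0.4 act [-0.98 -0.43 54.94] F -0.85 Fz 0.16 t 47.925
y 0.2 act [-0.96  0.27 54.97] F -0.9 Fz -0.26 t 48.3083
y 0.8 act [-0.95  0.56 54.96] F -2.43 Fz -0.36 t 48.6917
y 1.4 act [-0.97  0.55 54.97] F -3.27 Fz 0.69 t 49.075
(1.4, True)
```

```bash
python3 - <<'E'
from place import *
robot.move_straight(P(-.75,.7,55),vel=.03); b,_=favg(6)
for z in(53.5,52.7,52.2,51.7):
    robot.move_straight(P(-.75,.7,z),vel=.02); f,_=favg(5); s=robot.sense(); d=s["tcp_pos"]-HOME
    print(z,np.round([d@TX*1000,d@TY*1000,(s["tcp_pos"][2]-H)*1000],2),(f-b).round(2),s["t"])
    if (f-b)[2]>3: break
E
```

```text
53.5 [-0.91  0.57 53.68] [-0.52 -0.51  1.47] 49.9417
52.7 [-0.88  0.56 53.3 ] [-1.59 -0.67  4.64] 50.3583
```

```bash
python3 - <<'E'
from place import *
robot.grip(.74); rep("open")
f=robot.grab_frame("wrist"); pickle.dump(f,open("w14.pkl","wb")); cv2.imwrite("pics/w14.png",f["image"][:,:,::-1])
robot.move_straight(P(-.75,.7,100),vel=.12); rep("up")
f=robot.grab_frame("side"); crop(f,290,400,180,280,6,"pics/s14.png")
f=robot.grab_frame("wrist"); pickle.dump(f,open("w15.pkl","wb")); cv2.imwrite("pics/w15.png",f["image"][:,:,::-1])
E
```

```text
open tray xyz mm [ 1.44  1.88 53.88] F [-0.7 -0.1 -0.8] t 50.6167
up tray xyz mm [ -0.81   0.55 100.07] F [-0.5  0.3 -0.2] t 51.2083
```

View pics/w15.png

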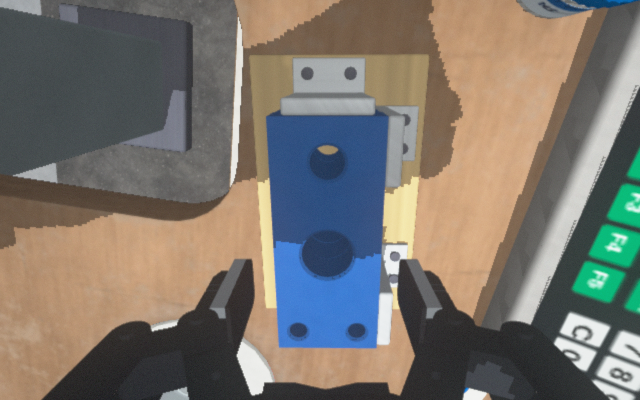

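View pics/s14.png

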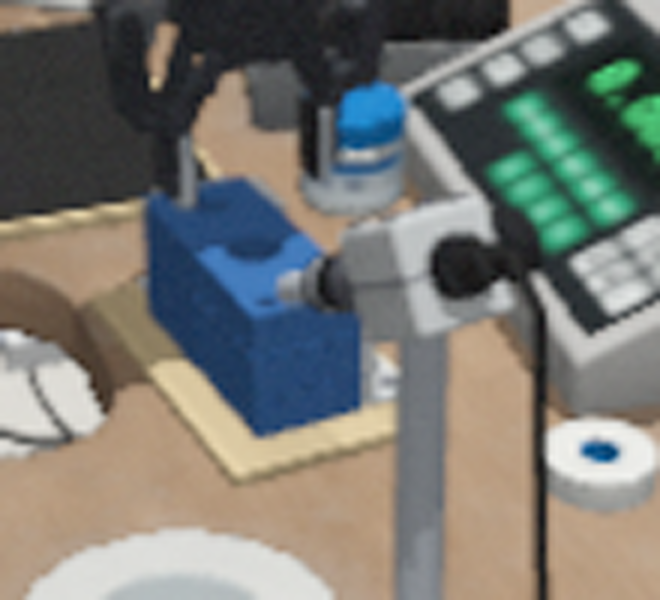

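```bash
python3 - <<'E'
from h import *
f=pickle.load(open("w15.pkl","rb")); crop(f,255,425,50,215,4.6,"pics/w15a.png"); crop(f,255,425,200,355,4.6,"pics/w15b.png")
P=cloud(f); print(np.nanmedian(P[120:140,285:370,2]),np.nanmedian(P[290:315,290:370,2]),np.nanmedian(P[180:225,275:295,2]),np.nanmedian(P[180:225,360:378,2]))
E
```

```text
0.07499686126160905 0.07498917118467788 0.07502489553489082 0.0750481319813919
```

View pics/w15a.png

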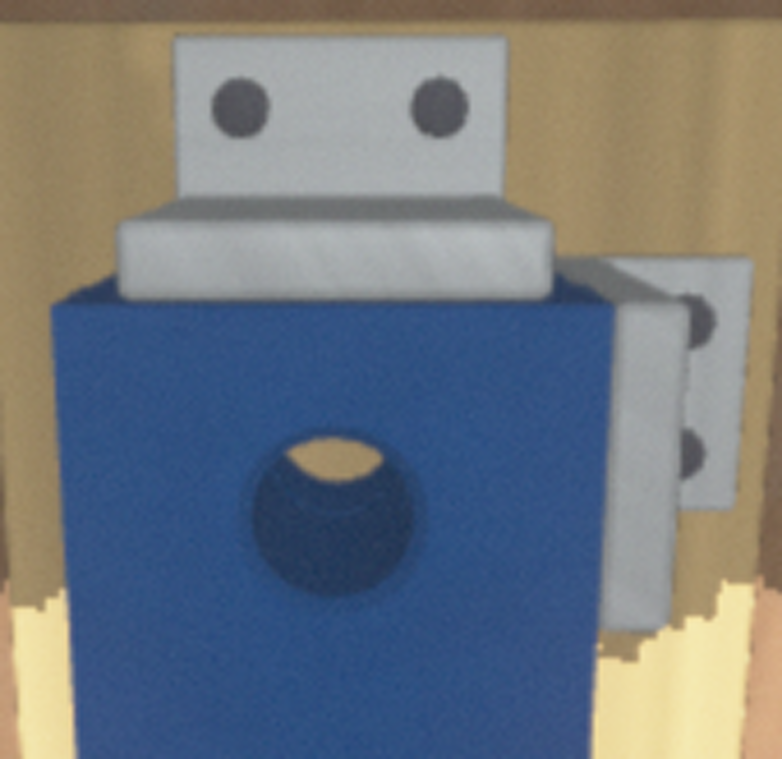

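View pics/w15b.png

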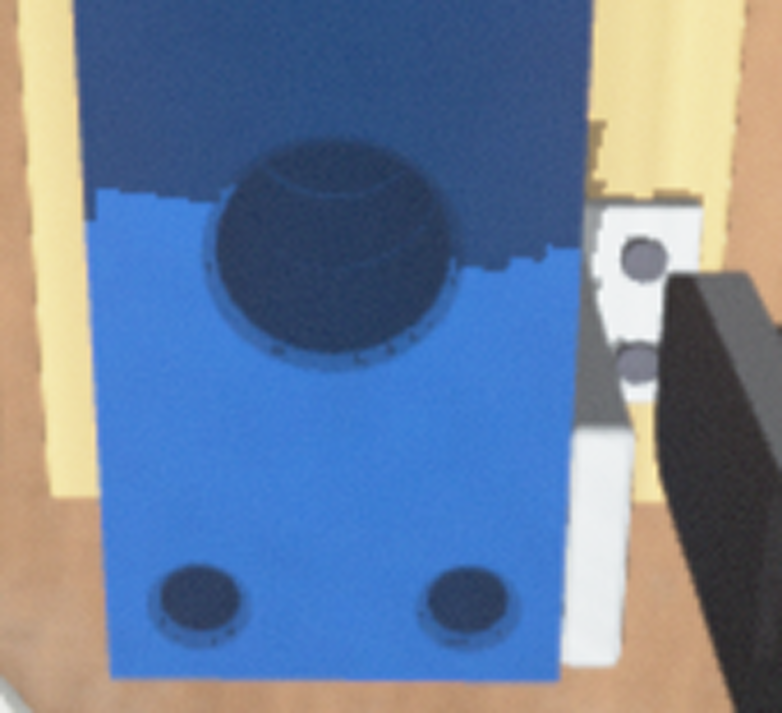

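```bash
python3 - <<'E'
from place import *
robot.move_straight(P(-.75,.7,220),vel=.2); robot.sleep(.3)
f=robot.grab_frame("side"); f0=pickle.load(open("side0.pkl","rb"))
cv2.imwrite("pics/s16.png",f["image"][:,:,::-1]); crop(f,290,400,180,280,6,"pics/s16c.png")
w=robot.grab_frame("wrist"); crop(w,200,460,20,280,3,"pics/w16.png")
print(robot.sense()["t"],robot.sense()["wrist_force"])
E
```

```text
52.4583 [ 0.15930733 -0.55125191 -0.28196038]
```

View pics/s16.png

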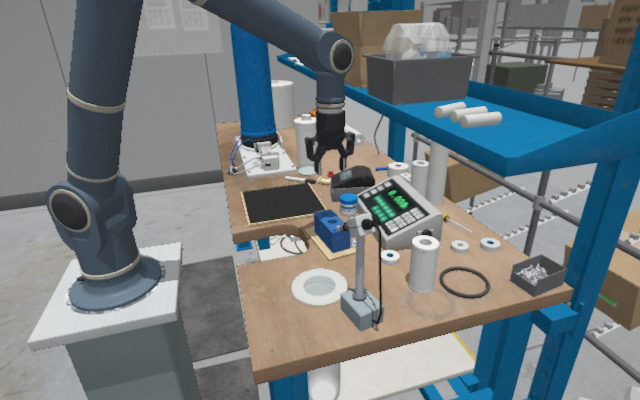

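View pics/s16c.png

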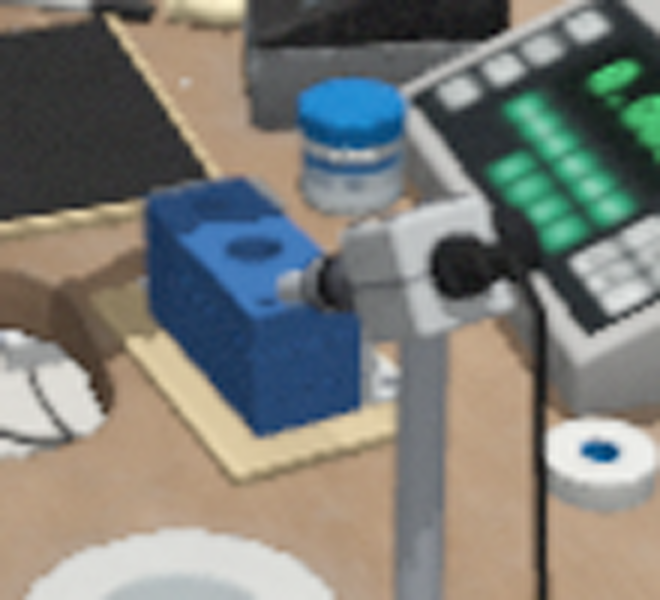

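View pics/w16.png

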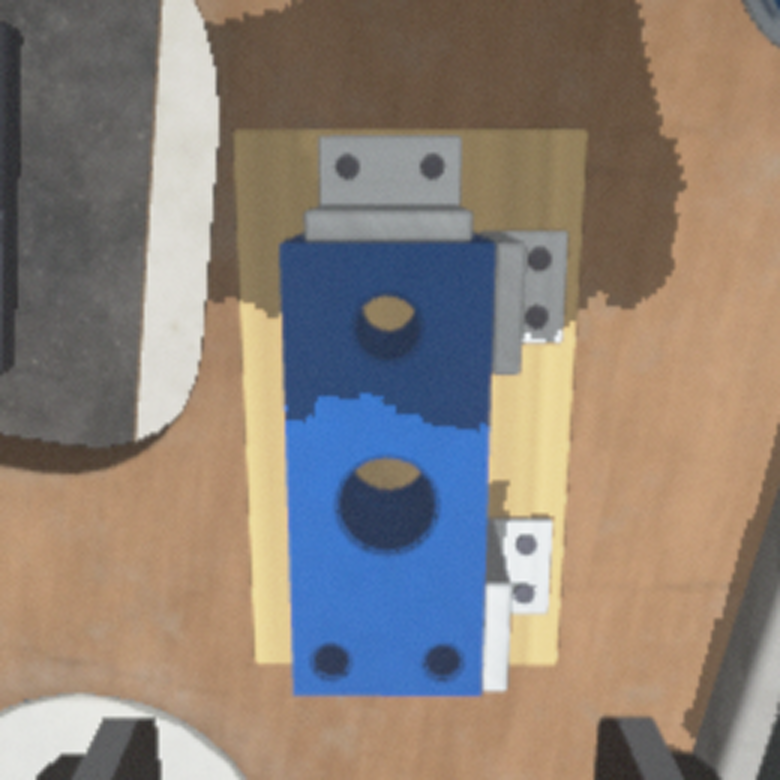

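```bash
python3 -c "
from plant import robot
robot.close_job()"
```

```text
the job is handed in; nothing more can be done
```

The plate is checked on all three faces in the order asked and laid in the tray. I handed the job in at about 52 s of the 72 s.

**Probe checks.** Each press was held for about a second and backed off, well short of the 12 mm stop.

| Face | Depth from force | Depth from camera |
|---|---|---|
| End with one hole | about 6.6 mm | about 5.3 mm |
| Long edge (+y), about 40 mm from the middle towards the single hole | about 6.6 mm | about 6.3 mm |
| End with two small holes | about 5.5 mm | not measured |

- **Accuracy:** the wrist force was noisy, so each force depth is only good to about 1 mm. The two estimates for the first end differ by that much.
- **First end:** it was probably pressed about 3.5 mm off the middle of its 22 mm thickness. I corrected this for the later faces.
- **Long edge:** I touched it twice too shallowly (about 1–2 mm and 4–5 mm) before the proper press.
- **Squareness:** the wrist images showed the probe square on for the hole end and the long edge. The camera could not see it at the last end.

**Placing.** I felt for both fences with the plate, lowered it onto the stack and released it. Some contact stops were false triggers, so I used slow force-checked steps instead. In two of those early attempts the plate lightly brushed the stack (about 5 N). When the gripper opened, the tool read about 2 mm closer to both fences for a moment.

**Final checks.** The last pictures show the plate level, same face up and against both fences with no visible gap (0.5 mm at most at the short fence). The stack is square below it, the other objects look where they were, and the robot is clear of everything.

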